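# Mount the vial carrier on the optical rail

## Robot

A 6-joint arm with a two-finger parallel gripper is mounted at the origin on a cart in front of the work surface, level with it; the furniture and walls round the work are solid. World frame = base frame: x ahead of the robot, y to its left, z up, the work surface at z = 0. Lengths are in m, angles in rad, forces in N, time in s.
With the tool pointing down it reaches from about 0.35 to 0.85 m from the base axis. Payload 8.1 kg.
Tool frame: the origin (TCP) lies midway between the tips of the shut fingers; the grasp point (between the pads) lies 19 mm behind it; z points along the fingers, y is the line along which they close (so a half turn about z gives the same grasp; the last joint's range is limited). The gripper opens to 93 mm and grips with 3 to 60 N. Pads are 15 mm wide; open, the fingers measure 128 mm over their backs; the gripper's body (75 mm by 188 mm) begins 65 mm behind the grasp point.
Start: joints at [-1.34, 0.13, 1.488, -0, 1.523, -0.085], TCP at [0.186, -0.57, 0.219] pointing down, gripper open.
Joint ranges: [-2.96, 2.96], [-0.89, 2.26], [0.02, 2.5], [-1.34, 4.48], [0, 2.73], [-2.66, 2.66]. Speed limits (rad/s): [2.39, 2.39, 2.79, 3.14, 3.14, 3.14].

## Interface

Orientations are given as a rotation vector (axis times angle).
In Python, from plant import read_state, read_camera, camera_model, close_job gives the robot as it stands. The module is installed in compiled form; this text tells all that it offers.
- The arm moves only by the tool carry_out, never from a script. Its argument "moves" is a list of rows, each an object of numbers: "jaw": the finger opening in m, from 0 to 0.093; "dx", "dy", "dz": the shift along the tool's x, y, z in m; "yaw": the turn about the tool's z in rad. In form: [{"jaw": .., "dx": .., "dy": .., "dz": .., "yaw": ..}, ...]. A call has 1 to 8 rows; each row shifts and turns the commanded pose from where the row before left it, along the tool's axes as they then stand; what a row does not reach is not made up. A row lasts 1/8 s, in which the tool goes at most 62.5 mm and 10.7 degrees, less where a joint would pass 70% of its speed; a pose out of reach is approached as far as the arm can. A call is refused whole if a number of a shift passes 0.0625 or a number of a turn 0.188, either way. A call with a gripper value outside its range is refused whole. The fingers move at their own pace and stop on an object; "grip_force" is the grip in N (left out, the last holds). Time passes only in rows, so rows that do not move let the fingers close. It gives the time, the measured TCP pose, the force, the opening and the grip force at its end, in the units of the state.
- read_state(): the state, without advancing time (a new reading comes with each control period).
- read_camera(name): name is "scene" or "top"; returns the picture (420x560x3 uint8, red, green, blue); there is no depth.
- camera_model(name): a dict with "camera_matrix" (3x3 intrinsics, pixels), "k1" (the pictures are not rectified: a ray, as slopes to the right and down, at radius r is drawn at 1 + k1 r^2 times it, then the intrinsics apply), "view" (4x4, takes a point from world to camera coordinates). Camera axes: x right, y up, looking along -z (the intrinsics and any distortion apply to the point x, -y, -z); pixel columns grow to the right and rows downward; lengths in m; the calibration is good to about 2 mm. A picture is of the moment at which its call begins. camera_model takes no time and is no camera call.
- close_job(): hands the job in; it is judged then, once.
The state is a dict: "t": time; "q": joint angles; "dq": joint speeds; "joint_torque": joint torques, N m; "tool_pos": TCP position; "orientation": TCP orientation; "force": force on the tool from outside, world axes, zero at the start; "wrist_torque": the same for the moment, N m; "opening": finger opening in m; "gripper_force": force on a finger pad.
Only numpy, scipy, OpenCV 4.12 (cv2) and the standard library are available. Lean on these libraries where they do the work, as an engineer would, in place of code of your own. Each camera call takes 0.05 s, during which the arm holds its last target. There are 200 camera calls.

## Task

Set up the little light bench: slide the blue vial carrier onto the dark dovetail rail from the rail's open, tapered end until it is fully home against the red end stop, then tighten the carrier's red clamp knob clockwise as far as it will go. After that stand the vial with the red contents and white cap in the carrier's white cup, upright and fully down, let go of everything, and leave the blue-capped vial and all the other bench things where they are.

Things in the scene. Friction and masses are not known exactly. Their poses are not given: they have to be found in the camera images.
- carrier_cup (a point): Centre of the white square cup (38 x 38 mm, 28 mm high) on the loose blue carrier, 36 mm above the carrier's underside: the place to grip, best with the fingers closing along x so that they clear the knob. x runs along the groove, z up, y towards the clamp knob. The blue plate's upper face is 14 mm below this point, the cup's rim 14 mm above it.
- carrier: The blue carrier (0.3 kg), origin centred under it, axes as carrier_cup. Plate 50 mm along x, y -32 to +32 mm, with a 28 mm wide arm to y = +62 mm under the knob. Underside groove along x, open at both ends (it may go on either way round): 14 mm deep, 42.4 mm wide at the roof, 28.4 mm at the bottom; 1.2 mm play each side on the rail; it can ride up to 2.4 mm high.
- vial_seat (a point): Where a vial's centre is when it stands fully down in the cup: 27 mm above carrier_cup. The cup's round pocket is 27 mm wide, 12 mm deep, with a 2 mm chamfer; a seated vial rises 38 mm above the rim.
- knob_wing (a point): On the vertical axis of the red clamp knob, at y = +48 mm and 6 mm above carrier_cup. Its wing is 30 mm long (x of this point), 12 mm thick (y), from 16 mm below to 10 mm above this point; the plate is 20 mm below. It turns with the knob: at knob angle q the wing's x lies 2.3 - q rad anticlockwise (from above) of the carrier's x.
- clamp_knob (a joint): Clamp knob angle, rad: 0 slack, grows clockwise seen from above, stop at 1.5; starts at 0 to 0.25 and stays where left (friction 0.06 N m). The dovetail is oiled (low friction). The knob drives a brass pad into the groove, 2.2 mm per rad, that takes up the play and bites on the mounted rail from about 1.1; past 1.2 is tight. Tightened beforehand it keeps the carrier from going on.
- rail_home (a point): Where carrier_cup is when the carrier is home on the rail, which is fixed: 50 mm above the bench; x is the level direction of pushing on. The dovetail's top is 22 mm below this point, 40 mm wide, narrowing to 28 mm over its 12 mm height. Red stop: face 25 mm past this point, 52 mm wide, top 20 mm below. Black lamp head 62 to 84 mm past it, 40 mm wide, 90 mm above the bench.
- rail_mouth (a point): Tip of the dovetail's open end, 82 mm before rail_home on the middle line, 24 mm above the bench; axes as rail_home. The first 22 mm are a lead-in that widens from 24 to 40 mm and rises 3.5 mm at the top. The aluminium base plate (56 mm wide, 10 mm high) reaches from 10 mm to 168 mm past this point.
- red_vial_mid (a point): Centre of the vial with red-pink contents and a white cap: 24 mm across, 50 mm high, this point half-way up, z along its axis; straight sides from the bottom up to 33 mm, 18 g.
- red_vial: The same red vial, origin at the centre of its underside. It or the blue-capped one starts at the back left by the carrier, the other near the plate reader. Fixed equipment between the left corner and the rail is up to 0.16 m high (the box left of the corner 0.22 m); a loaded wall shelf hangs over the back from x = 0.61 m, 0.37 m or more above the bench.
- blue_vial_mid (a point): Centre of the vial with clear contents and a blue cap, same size, a bystander.
- tube_rack: Orange tube rack with tubes, 52 x 132 x 61 mm, a bystander; origin at the centre of its underside.
- tape: Cream tape roll lying flat, 68 mm across, 19 mm high, a bystander; origin under its centre.
- bench_timer: White bench timer, 55 x 65 x 18 mm, a bystander; origin under its centre.
- amber_bottle: Amber bottle with white cap, 60 mm across, 114 mm high, a bystander; origin under its centre.
- glass_beaker: Small clear beaker, 57 mm across, 69 mm high, a bystander; origin under its centre.

How it is judged:
By the outcome, as a careful person would: the job done as asked, in the order asked, and still so for the second after the job is handed in, with the robot touching nothing.
It also fails if it takes over 72 s, if anything falls off the work surface, if the arm or the gripper's body presses on something with over 40 N, if the wrist force passes 120 N, or if a joint passes its speed limit or range.

## Working session

There is one attempt and no reset: what is moved stays moved. The work goes in short steps, Python scripts to look and compute and a tool call to move; the robot and the scene stay as the last step left them, time stands still between calls to the robot, and variables do not carry over. Pictures are saved under pics/ and viewed, at most 10 in all, crops included, and the job is handed in when it is done.

Besides the shell and the picture viewer there is one more tool, called after ">>>" as a command line: name --argument value ..., lists and objects as JSON in quotes. carry_out: Moves the arm, as the interface text tells. Its arguments: {"type":"object","properties":{"moves":{"type":"array","items":{"type":"object","properties":{"jaw":{"type":"number"},"dx":{"type":"number"},"dy":{"type":"number"},"dz":{"type":"number"},"yaw":{"type":"number"}}}},"grip_force":{"type":"number"}},"required":["moves"]}

```bash
mkdir -p pics; cat > h.py <<'E'
import numpy as np, cv2
from plant import read_state, read_camera, camera_model, close_job
def shot(n,f):
    im=read_camera(n); cv2.imwrite(f,cv2.cvtColor(im,cv2.COLOR_RGB2BGR)); return im
def ray(n,u,v):
    m=camera_model(n); K=np.array(m["camera_matrix"]); k=m["k1"]; V=np.array(m["view"])
    d=np.array([(u-K[0,2])/K[0,0],(v-K[1,2])/K[1,1]]); s=d.copy()
    for _ in range(20): s=d/(1+k*(s@s))
    R=V[:3,:3]; o=-R.T@V[:3,3]; r=R.T@np.array([s[0],-s[1],-1]); return o,r/np.linalg.norm(r)
def onz(n,u,v,z):
    o,r=ray(n,u,v); return o+r*(z-o[2])/r[2]
def tri(a,b):
    (o,r),(p,s)=ray("scene",*a),ray("top",*b)
    t=np.linalg.lstsq(np.c_[r,-s],p-o,rcond=None)[0]; A=o+r*t[0];B=p+s*t[1]
    return (A+B)/2,np.linalg.norm(A-B)
def proj(n,P):
    m=camera_model(n); K=np.array(m["camera_matrix"]); c=np.array(m["view"])@np.r_[P,1]
    s=np.array([c[0],-c[1]])/-c[2]; s=s*(1+m["k1"]*(s@s)); return (K@np.r_[s,1])[:2]
E
python3 - <<'E'
from h import *
np.set_printoptions(precision=3,suppress=True)
a=shot("scene","pics/s0.png");b=shot("top","pics/t0.png")
for n in("scene","top"):
    o,r=ray(n,280,210);print(n,o,r)
    print(camera_model(n)["camera_matrix"])
s=read_state();print(s["tool_pos"],s["orientation"],s["t"],s["opening"])
E
```

```text
scene [-0.237  1.004  1.146] [ 0.414 -0.623 -0.663]
[[505.176   0.    278.058]
 [  0.    505.176 203.409]
 [  0.      0.      1.   ]]
top [ 0.222 -0.029  1.494] [ 0.17  -0.002 -0.985]
[[452.529   0.    279.921]
 [  0.    452.529 215.822]
 [  0.      0.      1.   ]]
[ 0.186 -0.57   0.218] [-3.101 -0.494  0.   ] 0.1 0.0928738839379145
```

View pics/s0.png

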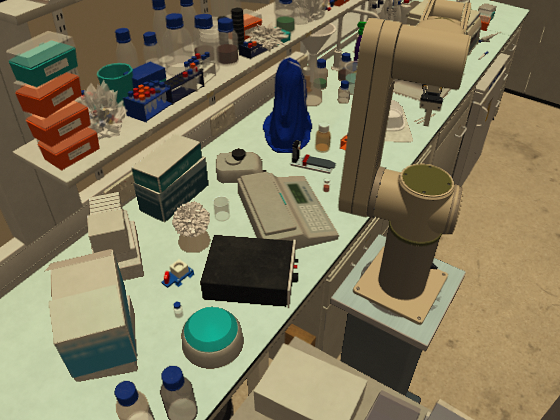

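View pics/t0.png

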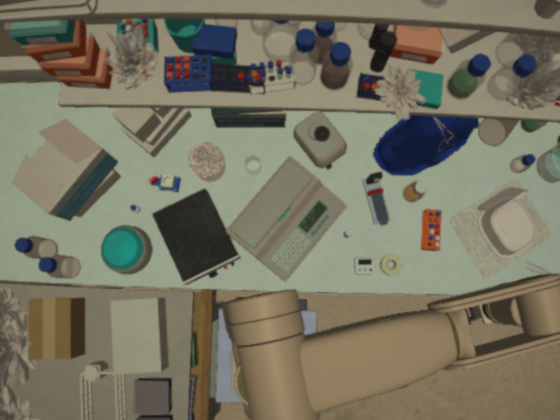

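Scene: the carrier is at about (178,270), the blue-capped vial at (178,308), the red vial at (327,184) and the rail at about (315,160). Top: carrier (167,183), blue vial (134,208), red vial (347,234), rail (376,200). Next I'll enlarge these areas.

```bash
python3 - <<'E'
import cv2,numpy as np
s=cv2.imread("pics/s0.png");t=cv2.imread("pics/t0.png")
def c(i,x,y):  # 50x37 ->400x296 , x8
    return cv2.resize(i[y:y+37,x:x+50],None,fx=8,fy=8,interpolation=cv2.INTER_CUBIC)
cv2.imwrite("pics/m1.png",np.vstack([np.hstack([c(s,155,255),c(t,142,170)]),np.hstack([c(s,288,138),cv2.resize(t[168:231,346:431],(400,296),interpolation=cv2.INTER_CUBIC)])]))
E
```

```text
(no output)
```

View pics/m1.png

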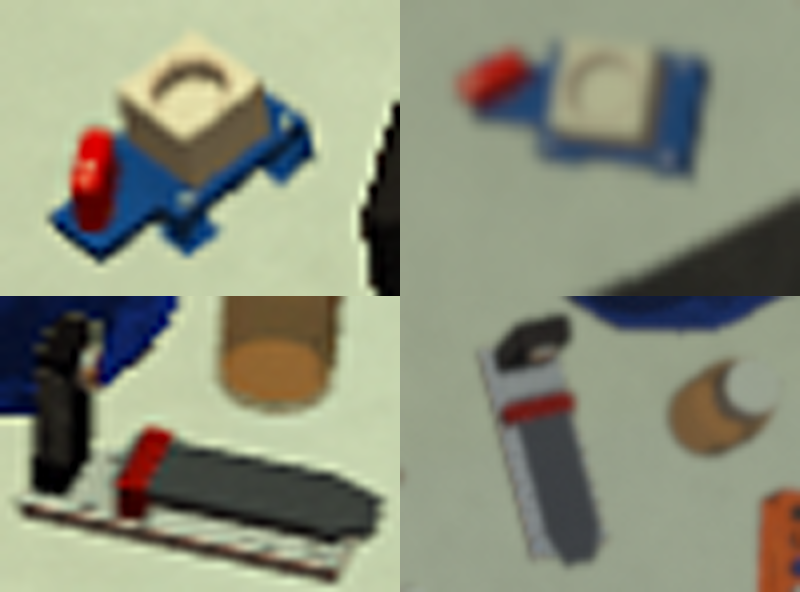

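```bash
python3 - <<'E'
from h import *
np.set_printoptions(precision=4,suppress=True)
f=lambda X,k,o:(X+.5)/k-.5+o
A=lambda X,Y:(f(X,8,155),f(Y,8,255)); B=lambda X,Y:(f(X-400,8,142),f(Y,8,170))
C=lambda X,Y:(f(X,8,288),f(Y-296,8,138)); D=lambda X,Y:(f(X-400,400/85,346),f(Y-296,296/63,168))
print("pocket",tri(A(192,90),B(602,87)))
print("knob",tri(A(97,138),B(494,70)))
# cup corners: order left,back,right,front in scene
for a,b in [((118,88),(558,38)),((192,33),(658,39)),((265,82),(650,143)),((185,142),(550,137))]: print("cup",tri(A(*a),B(*b)),onz("scene",*A(*a),.05),onz("top",*B(*b),.05))
p,q=onz("top",*B(708,62),.022),onz("top",*B(690,178),.022);print("plate edge",p,q,np.linalg.norm(p-q))
print("mouth",tri(C(380,500),D(575,562)))
print("stop ends",tri(C(150,431),D(573,398)),tri(C(122,480),D(503,412)))
b1,b2=onz("top",*D(480,352),.01),onz("top",*D(532,557),.01);print("base",b1,b2,np.linalg.norm(b1-b2),np.arctan2(*(b1-b2)[1::-1]))
t=cv2.cvtColor(cv2.imread("pics/t0.png"),cv2.COLOR_BGR2HSV)
m=np.zeros(t.shape[:2],bool); m[192:229,365:392]=(t[192:229,365:392,2]<110)&(t[192:229,365:392,1]<110)
n,l,st,ce=cv2.connectedComponentsWithStats(m.astype(np.uint8)); k=1+np.argmax(st[1:,4]);print(st[k])
vu=np.argwhere(l==k); P=np.array([onz("top",u,v,.028)[:2] for v,u in vu],np.float32)
c=P.mean(0);w,E=np.linalg.eigh(np.cov((P-c).T));print("rail",c,E[:,1],np.arctan(E[1,1]/E[0,1]),cv2.minAreaRect(P))
for n,x,y,w,h in[("scene",318,175,18,20),("top",338,226,18,16),("scene",168,296,20,24),("top",122,198,22,20)]:
    i=cv2.cvtColor(cv2.imread("pics/%s0.png"%n[0]),cv2.COLOR_BGR2HSV)[y:y+h,x:x+w].astype(int)
    print(n);print("\n".join(" ".join("%3d/%3d/%3d"%tuple(p) for p in r[::1]) for r in i[::2])) if n=="top" and x==338 else None
cv2.imwrite("pics/m2.png",np.hstack([cv2.resize(cv2.imread("pics/s0.png")[170:205,308:348],(400,350),interpolation=cv2.INTER_CUBIC),cv2.resize(cv2.imread("pics/t0.png")[216:251,328:368],(400,350),interpolation=cv2.INTER_CUBIC)]))
E
```

```text
pocket (array([0.5581, 0.3433, 0.0483]), np.float64(0.002283639606533437))
knob (array([0.5623, 0.3864, 0.059 ]), np.float64(0.0009515587772768847))
cup (array([0.577 , 0.3616, 0.0542]), np.float64(0.0023574058795612354)) [0.5789 0.3588 0.05  ] [0.5791 0.3634 0.05  ]
cup (array([0.5789, 0.3215, 0.0471]), np.float64(0.0032538133915679013)) [0.575  0.3229 0.05  ] [0.5796 0.3216 0.05  ]
cup (array([0.5375, 0.3234, 0.0466]), np.float64(0.002268617077164795)) [0.5363 0.3258 0.05  ] [0.5357 0.3219 0.05  ]
cup (array([0.5384, 0.3643, 0.0509]), np.float64(0.0031997915037246423)) [0.5407 0.3643 0.05  ] [0.5372 0.3637 0.05  ]
plate edge [0.5772 0.3066 0.022 ] [0.5273 0.3109 0.022 ] 0.050033829243844766
mouth (array([ 0.4337, -0.3698,  0.0382]), np.float64(0.0034539411234032623))
stop ends (array([ 0.5556, -0.3708,  0.0275]), np.float64(0.002429748070522413)) (array([ 0.5411, -0.3194,  0.0355]), np.float64(0.0002086567985403377))
base [ 0.5902 -0.3081  0.01  ] [ 0.4421 -0.3449  0.01  ] 0.1525649980649469 0.24345582603083202
[367 192  22  33 370]
rail [ 0.4914 -0.3613] [-0.9643 -0.2649] 0.268091
[... 1168 characters left out ...]
34/157  43/ 33/161  44/ 35/162  43/ 33/162
 45/ 34/163  44/ 34/163  44/ 36/163  43/ 33/161  43/ 34/158  38/ 34/142  23/ 46/116  12/ 84/109  10/ 98/112  11/ 79/119  16/ 58/131  26/ 42/144  37/ 35/153  43/ 34/159  43/ 33/160  44/ 35/162  44/ 33/161  44/ 35/161
 44/ 33/161  43/ 33/160  44/ 35/162  44/ 35/161  44/ 35/162  43/ 33/160  41/ 33/155  40/ 36/150  39/ 37/145  36/ 35/146  39/ 33/153  41/ 35/160  44/ 34/163  43/ 33/162  43/ 33/161  44/ 33/161  43/ 33/161  44/ 35/161
 44/ 35/162  44/ 33/161  44/ 33/161  43/ 33/161  44/ 35/162  44/ 35/162  44/ 35/162  43/ 33/161  44/ 35/162  44/ 34/163  44/ 33/163  44/ 34/163  44/ 35/162  43/ 33/161  44/ 33/161  44/ 35/161  43/ 34/159  44/ 35/160
scene
top
```

View pics/m2.png

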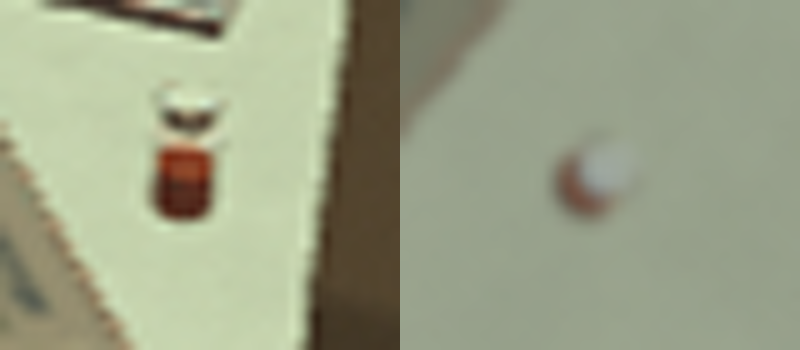

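```bash
python3 - <<'E'
from h import *
np.set_printoptions(precision=4,suppress=True)
print("redvial cap",tri((308+18.6,180.0),(348.3,232.3)))
print("box",tri((212,236),(208,190)),tri((205,270),(153,220)))
print("plant",tri((190,220),(207,160)))
print("phone rt",tri((141,276),(189,117)))
print("coverlow",[onz("top",u,v,z) for u,v,z in[(375,155,0),(375,155,.1),(385,170,0),(400,175,0)]],[onz("scene",u,v,0) for u,v in[(265,145),(285,151)]])
t=cv2.imread("pics/t0.png").astype(float)
g=t[...,1]
L=[];R=[]
for v in range(199,220):
    r=g[v,360:400]; x=np.arange(360,400); i=np.argmin(cv2.GaussianBlur(r[None],(5,1),0)[0]); lo=r[max(0,i-2):i+3].mean()
    h=(lo+150)/2
    a=i
    while r[a-1]<(lo+ (150 if False else 130))/2: a-=1
    hl=(lo+130)/2; L.append((a-(hl-r[a])/(r[a-1]-r[a])+360,v))
    b=i
    while r[b+1]<(lo+145)/2: b+=1
    hr=(lo+145)/2; R.append((b+(hr-r[b])/(r[b+1]-r[b])+360,v))
for S in(L,R):
    P=np.array([onz("top",u,v,.028)[:2] for u,v in S],np.float32); f=cv2.fitLine(P,cv2.DIST_HUBER,0,1e-4,1e-4).ravel()
    s=np.sign(f[0]); d=f[:2]*s; e=(P-f[2:])@[-d[1],d[0]]
    print(np.arctan2(d[1],d[0]),f[2:],"y at x=.5",f[3]+(.5-f[2])*d[1]/d[0],e*1000)
for x in (374,376,378): print([int(k) for k in g[188:232,x]])
print([int(k) for k in t[188:232,376,2]])
E
```

```text
redvial cap (array([ 0.4037, -0.2547,  0.0462]), np.float64(0.0019283531914533766))
box (array([0.5321, 0.2057, 0.0705]), np.float64(0.01405509814551497)) (array([0.421 , 0.3611, 0.1307]), np.float64(0.014686378632256712))
plant (array([0.6213, 0.2083, 0.0936]), np.float64(0.004773962430100028))
phone rt (array([ 0.8414,  0.3192, -0.1885]), np.float64(0.06539293877671486))
coverlow [array([ 0.681 , -0.3535,  0.    ]), array([ 0.6503, -0.3318,  0.1   ]), array([ 0.6288, -0.3876,  0.    ]), array([ 0.613 , -0.4396,  0.    ])] [array([ 0.7478, -0.3666,  0.    ]), array([ 0.6582, -0.3766,  0.    ])]
0.24912718 [ 0.4772 -0.3456] y at x=.5 -0.33982942 [-0.0539 -0.0416 -0.0611  0.1984  0.1482  0.4526  0.1153 -0.0827 -0.0384
 -0.3419 -0.1537  0.2357  0.1371 -0.1353 -0.1916 -0.2616  0.0338 -0.0099
  0.292   0.5296 -0.6976]
0.24645717 [ 0.4864 -0.3828] y at x=.5 -0.37932986 [ 0.1691 -0.1796 -0.4689  0.0195  0.3806  0.1955  0.0573 -0.0806 -0.3052
 -0.3673  0.0733  0.1389 -0.2698 -0.4842 -0.2196 -0.1769 -0.1792 -0.0338
  0.6272  1.0562  1.6845]
[115, 81, 46, 27, 28, 38, 55, 63, 65, 64, 64, 66, 65, 65, 65, 67, 69, 74, 80, 88, 99, 105, 109, 120, 128, 129, 134, 136, 134, 134, 131, 123, 123, 127, 127, 127, 141, 156, 161, 162, 161, 160, 160, 160]
[103, 64, 32, 24, 31, 45, 59, 65, 65, 65, 65, 65, 65, 65, 65, 66, 64, 63, 64, 64, 65, 65, 64, 66, 70, 76, 83, 88, 98, 103, 108, 122, 130, 131, 127, 131, 149, 159, 162, 161, 161, 162, 161, 161]
[85, 49, 26, 24, 37, 53, 63, 65, 66, 64, 65, 65, 66, 65, 65, 64, 64, 64, 64, 64, 64, 64, 64, 64, 65, 64, 64, 64, 64, 64, 66, 73, 85, 102, 117, 127, 147, 159, 160, 160, 160, 161, 161, 162]
[105, 100, 107, 109, 105, 88, 68, 62, 61, 61, 61, 62, 62, 61, 61, 62, 60, 60, 61, 61, 61, 61, 62, 62, 67, 72, 78, 84, 93, 99, 103, 116, 122, 123, 122, 129, 143, 150, 152, 152, 152, 152, 151, 152]
```

```bash
python3 - <<'E'
from h import *
s=cv2.imread("pics/s0.png");t=cv2.imread("pics/t0.png")
c=lambda i,x,y:cv2.resize(i[y:y+100,x:x+80],(400,500),interpolation=cv2.INTER_CUBIC)
m=np.hstack([c(s,190,212),c(t,142,170)]); m=np.clip(m.astype(float)*1.0,0,255)**.6*255**.4
cv2.imwrite("pics/m3.png",m.astype(np.uint8))
np.set_printoptions(precision=4,suppress=True)
print(onz("top",376,193.0,.03),onz("top",382.5,224.5,.024))
E
```

```text
[ 0.5407 -0.3491  0.03  ] [ 0.4364 -0.3714  0.024 ]
```

View pics/m3.png

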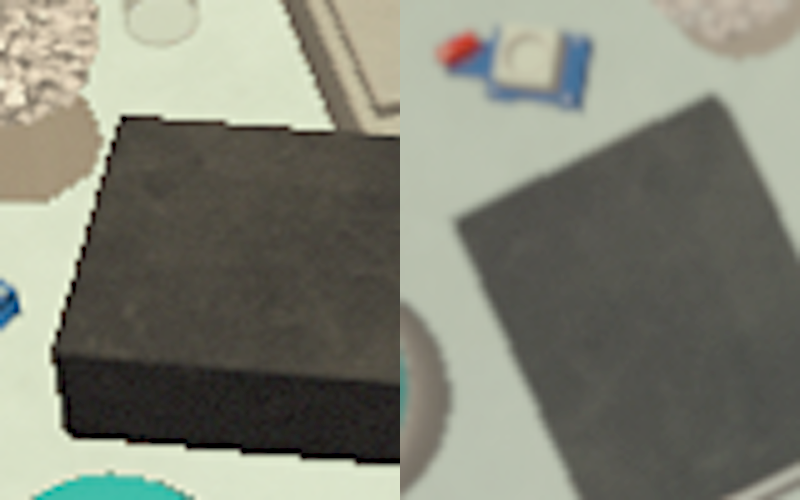

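```bash
python3 - <<'E'
from h import *
np.set_printoptions(precision=4,suppress=True)
print(tri((215,235.4),(205,188.6)),tri((201.4,282.4),(153,214)))
import plant; s=read_state();R=cv2.Rodrigues(np.array(s["orientation"]))[0];print(R)
E
```

```text
(array([0.5265, 0.2094, 0.082 ]), np.float64(0.002540875698807988)) (array([0.4406, 0.3724, 0.0805]), np.float64(0.0009017512626385538))
[[ 0.9505  0.3106 -0.0004]
 [ 0.3106 -0.9505  0.0017]
 [ 0.0001 -0.0017 -1.    ]]
```

>>> carry_out --moves '[{"dx": 0.035,"dy": -0.042},{"dx": 0.035,"dy": -0.042},{"dx": 0.035,"dy": -0.042},{"dx": 0.035,"dy": -0.042},{"dx": 0.035,"dy": -0.042},{"dx": 0.035,"dy": -0.042},{"dx": 0.035,"dy": -0.042},{"dx": 0.035,"dy": -0.042}]'

```text
invalid input at $.moves[0]: expected keys jaw, dx, dy, dz, yaw
```

>>> carry_out --moves '[{"dx": 0.035,"dy": -0.042},{"dx": 0.035,"dy": -0.042},{"dx": 0.035,"dy": -0.042},{"dx": 0.035,"dy": -0.042},{"dx": 0.035,"dy": -0.042},{"dx": 0.035,"dy": -0.042},{"dx": 0.035,"dy": -0.042},{"dx": 0.035,"dy": -0.042}]'

```text
invalid input at $.moves[0]: expected keys jaw, dx, dy, dz, yaw
```

>>> carry_out --moves '[{"yaw": -0.167},{"yaw": -0.167},{"yaw": -0.167},{"yaw": -0.167},{"yaw": -0.167},{"yaw": -0.167},{"yaw": -0.167}]'

```text
invalid input at $.moves[0]: expected keys jaw, dx, dy, dz, yaw
```

```bash
cat >> h.py <<'E'
np.set_printoptions(precision=4,suppress=True)
def go(P,xang=None):
    s=read_state();R=cv2.Rodrigues(np.array(s["orientation"]))[0];p=np.array(s["tool_pos"])
    a=np.arctan2(R[1,0],R[0,0]); print("t",round(s["t"],2),"tcp",p,"xang",round(a,3),"tilt",R[:2,2],"open",round(s["opening"],4),"F",np.array(s["force"]),"gf",s["gripper_force"],"q",np.array(s["q"]))
    if P is not None: print("tool delta",R.T@(np.array(P)-p))
    if xang is not None: print("yaw",-(xang-a))
E
python3 -c "
from h import *
go([.558,.343,.120],1.481)
for x in(.558-.094,.558+.094):
  for y in (.305,.38): print(x,y,proj('top',[x,y,.11]),proj('scene',[x,y,.11]))"
```

```text
t 0.1 tcp [ 0.1862 -0.5698  0.2177] xang 0.316 tilt [-0.0004  0.0017] open 0.0929 F [-0.544  -0.3736  1.146 ] gf 0.0 q [-1.3404  0.1311  1.4892 -0.      1.523  -0.0854]
tool delta [ 0.6369 -0.752   0.099 ]
yaw -1.1651797924775238
0.4640000000000001 0.305 [172.3082 205.8146] [209.4101 256.68  ]
0.4640000000000001 0.38 [148.7085 205.1676] [191.7802 273.302 ]
0.652 0.305 [176.373  147.9529] [160.8852 230.4528]
0.652 0.38 [153.2872 147.4927] [142.8851 245.2958]
```

>>> carry_out --moves '[{"jaw": 0.093,"dx": 0.035,"dy": -0.042,"dz": 0,"yaw": 0},{"jaw": 0.093,"dx": 0.035,"dy": -0.042,"dz": 0,"yaw": 0},{"jaw": 0.093,"dx": 0.035,"dy": -0.042,"dz": 0,"yaw": 0},{"jaw": 0.093,"dx": 0.035,"dy": -0.042,"dz": 0,"yaw": 0},{"jaw": 0.093,"dx": 0.035,"dy": -0.042,"dz": 0,"yaw": 0},{"jaw": 0.093,"dx": 0.035,"dy": -0.042,"dz": 0,"yaw": 0},{"jaw": 0.093,"dx": 0.035,"dy": -0.042,"dz": 0,"yaw": 0},{"jaw": 0.093,"dx": 0.035,"dy": -0.042,"dz": 0,"yaw": 0}]'

```text
t: 1.1
tool_pos: [0.3483, -0.1623, 0.2184]
orientation: [3.103, 0.493, 0.0]
force: [1.2, 0.8, 1.0]
opening: 0.0929
gripper_force: 0.0
```

>>> carry_out --moves '[{"jaw": 0.093,"dx": 0.035,"dy": -0.042,"dz": 0,"yaw": 0},{"jaw": 0.093,"dx": 0.035,"dy": -0.042,"dz": 0,"yaw": 0},{"jaw": 0.093,"dx": 0.035,"dy": -0.042,"dz": 0,"yaw": 0},{"jaw": 0.093,"dx": 0.035,"dy": -0.042,"dz": 0,"yaw": 0},{"jaw": 0.093,"dx": 0.035,"dy": -0.042,"dz": 0,"yaw": 0},{"jaw": 0.093,"dx": 0.035,"dy": -0.042,"dz": 0,"yaw": 0},{"jaw": 0.093,"dx": 0.035,"dy": -0.042,"dz": 0,"yaw": 0},{"jaw": 0.093,"dx": 0.035,"dy": -0.042,"dz": 0,"yaw": 0}]'

```text
t: 2.1
tool_pos: [0.5101, 0.2441, 0.2181]
orientation: [3.102, 0.494, -0.001]
force: [1.6, -0.4, 1.0]
opening: 0.0932
gripper_force: 0.0
```

>>> carry_out --moves '[{"jaw": 0.093,"dx": 0,"dy": 0,"dz": 0,"yaw": -0.167},{"jaw": 0.093,"dx": 0,"dy": 0,"dz": 0,"yaw": -0.167},{"jaw": 0.093,"dx": 0,"dy": 0,"dz": 0,"yaw": -0.167},{"jaw": 0.093,"dx": 0,"dy": 0,"dz": 0,"yaw": -0.167},{"jaw": 0.093,"dx": 0,"dy": 0,"dz": 0,"yaw": -0.167},{"jaw": 0.093,"dx": 0,"dy": 0,"dz": 0,"yaw": -0.167},{"jaw": 0.093,"dx": 0,"dy": 0,"dz": 0,"yaw": -0.167}]'

```text
t: 2.98
tool_pos: [0.5097, 0.2422, 0.2181]
orientation: [-2.309, -2.13, 0.001]
force: [0.8, 0.1, -0.4]
opening: 0.093
gripper_force: 0.0
```

```bash
python3 -c "
from h import *
go([.558,.343,.030],1.481)
for z in (0,.05,.1,.15): print(z,[onz('top',*p,z) for p in((152,154),(189,118))])
for z in (0,.05,.1): print(z,[onz('scene',*p,z) for p in((128,279),(142,272))])"
```

```text
t 2.98 tcp [0.5097 0.2422 0.2181] xang 1.49 tilt [-0.0009 -0.0004] open 0.093 F [ 0.8381  0.1333 -0.43  ] gf 0.0 q [ 0.3529  0.0355  1.5894 -0.      1.5177  0.4334]
tool delta [0.1044 0.0402 0.188 ]
yaw 0.009280280427696352
0 [array([0.6627, 0.4151, 0.    ]), array([0.7962, 0.295 , 0.    ])]
0.05 [array([0.648 , 0.4003, 0.05  ]), array([0.777 , 0.2842, 0.05  ])]
0.1 [array([0.6332, 0.3854, 0.1   ]), array([0.7578, 0.2733, 0.1   ])]
0.15 [array([0.6185, 0.3705, 0.15  ]), array([0.7385, 0.2625, 0.15  ])]
0 [array([0.6815, 0.4408, 0.    ]), array([0.6667, 0.3965, 0.    ])]
0.05 [array([0.6415, 0.4654, 0.05  ]), array([0.6273, 0.423 , 0.05  ])]
0.1 [array([0.6014, 0.4899, 0.1   ]), array([0.5879, 0.4494, 0.1   ])]
```

```bash
python3 -c "
import cv2,numpy as np
s=cv2.imread('pics/s0.png');t=cv2.imread('pics/t0.png')
c=lambda i,x,y:cv2.resize(i[y:y+90,x:x+80],(400,450),interpolation=cv2.INTER_CUBIC)
cv2.imwrite('pics/m4.png',np.hstack([c(s,80,195),c(t,110,80)]))"
```

```text
(no output)
```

View pics/m4.png

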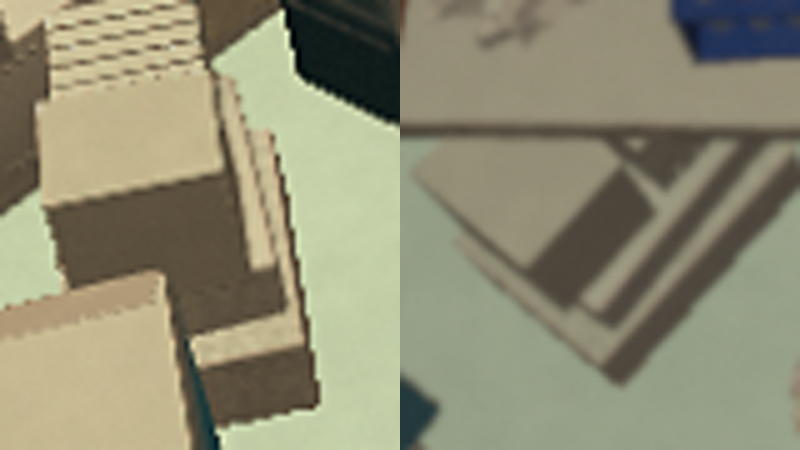

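>>> carry_out --moves '[{"jaw": 0.093,"dx": 0.035,"dy": 0.0135,"dz": 0.01,"yaw": 0.009},{"jaw": 0.093,"dx": 0.035,"dy": 0.0135,"dz": 0.02,"yaw": 0},{"jaw": 0.093,"dx": 0.034,"dy": 0.0135,"dz": 0.03,"yaw": 0},{"jaw": 0.093,"dx": 0,"dy": 0,"dz": 0.03,"yaw": 0},{"jaw": 0.093,"dx": 0,"dy": 0,"dz": 0,"yaw": 0}]'

```text
t: 3.6
tool_pos: [0.5573, 0.3412, 0.1243]
orientation: [-2.322, -2.113, 0.012]
force: [0.3, -0.7, -0.4]
opening: 0.0929
gripper_force: 0.0
```

```bash
python3 -c "
from h import *
go([.558,.343,.029],1.481)
print(tri((134.6,248.6),(152,145)),tri((140.6,264),(149.6,152.4)))
a=shot('scene','pics/s1.png');b=shot('top','pics/t1.png')
c=lambda i,x,y:cv2.resize(cv2.cvtColor(i[y:y+100,x:x+80],4),(400,500),interpolation=cv2.INTER_CUBIC)
cv2.imwrite('pics/m5.png',np.hstack([c(a,130,200),c(b,130,130)]))"
```

```text
t 3.6 tcp [0.5573 0.3412 0.1243] xang 1.476 tilt [-0.0067 -0.0035] open 0.0929 F [ 0.2943 -0.6734 -0.4077] gf 0.0 q [ 0.471   0.3379  1.422  -0.0001  1.3893  0.5655]
tool delta [0.0022 0.0011 0.0953]
yaw -0.004678496141721666
(array([0.67  , 0.3928, 0.0943]), np.float64(0.01056758565744687)) (array([0.6504, 0.4064, 0.0555]), np.float64(0.002830167488994488))
```

View pics/m5.png

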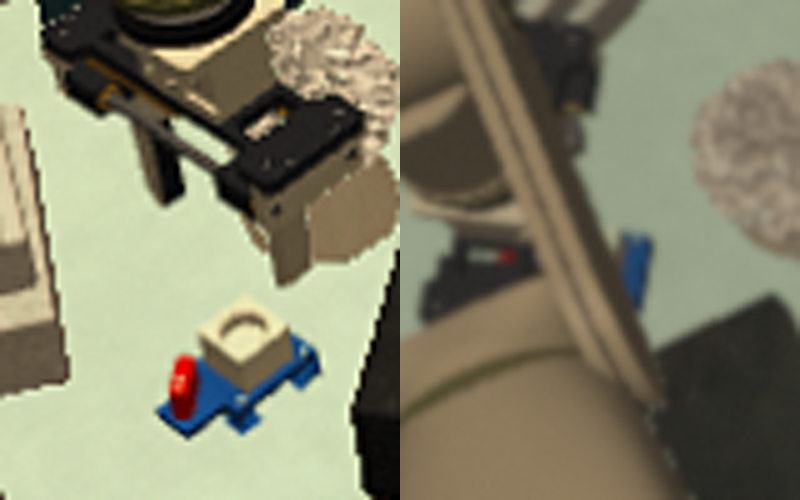

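The gripper hangs over the carrier (cup in scene at about (179,266)), its fingers on either side along x, and it clears the box and the pot. I'll go down and grip.

>>> carry_out --grip_force 30 --moves '[{"jaw": 0.093,"dx": 0.002,"dy": 0.001,"dz": 0.03,"yaw": 0},{"jaw": 0.093,"dx": 0,"dy": 0,"dz": 0.03,"yaw": 0},{"jaw": 0.093,"dx": 0,"dy": 0,"dz": 0.025,"yaw": 0},{"jaw": 0.093,"dx": 0,"dy": 0,"dz": 0.01,"yaw": 0},{"jaw": 0.093,"dx": 0,"dy": 0,"dz": 0,"yaw": 0},{"jaw": 0.06,"dx": 0,"dy": 0,"dz": 0,"yaw": 0},{"jaw": 0.03,"dx": 0,"dy": 0,"dz": 0,"yaw": 0},{"jaw": 0.03,"dx": 0,"dy": 0,"dz": 0,"yaw": 0}]'

```text
t: 4.7
tool_pos: [0.5615, 0.3443, 0.0345]
orientation: [2.324, 2.113, 0.002]
force: [-0.8, -0.1, 0.0]
opening: 0.0675
gripper_force: 0.0
```

>>> carry_out --moves '[{"jaw": 0.03,"dx": 0,"dy": 0,"dz": 0,"yaw": 0},{"jaw": 0.03,"dx": 0,"dy": 0,"dz": 0,"yaw": 0},{"jaw": 0.03,"dx": 0,"dy": 0,"dz": 0,"yaw": 0},{"jaw": 0.03,"dx": 0,"dy": 0,"dz": 0,"yaw": 0}]'

```text
t: 5.2
tool_pos: [0.5607, 0.3441, 0.0335]
orientation: [-2.324, -2.113, 0.001]
force: [-3.4, 0.5, 2.1]
opening: 0.0381
gripper_force: 30.0
```

```bash
python3 -c "
from h import *
go([.558,.343,.21],1.481)"
```

```text
t 5.2 tcp [0.5607 0.3441 0.0335] xang 1.476 tilt [-0.0007 -0.0001] open 0.0381 F [-3.4382  0.4793  2.1268] gf 29.998247176408768 q [0.4724 0.4326 1.4774 0.0002 1.2323 0.5673]
tool delta [-0.0014 -0.0027 -0.1764]
yaw -0.005132363754628333
```

>>> carry_out --moves '[{"jaw": 0.03,"dx": 0,"dy": 0,"dz": -0.02,"yaw": 0},{"jaw": 0.03,"dx": 0,"dy": 0,"dz": -0.04,"yaw": 0},{"jaw": 0.03,"dx": 0,"dy": 0,"dz": -0.05,"yaw": 0},{"jaw": 0.03,"dx": 0,"dy": 0,"dz": -0.05,"yaw": 0},{"jaw": 0.03,"dx": -0.02,"dy": -0.003,"dz": -0.04,"yaw": 0},{"jaw": 0.03,"dx": -0.04,"dy": -0.005,"dz": 0,"yaw": 0},{"jaw": 0.03,"dx": -0.05,"dy": -0.007,"dz": 0,"yaw": 0},{"jaw": 0.03,"dx": -0.05,"dy": -0.007,"dz": 0,"yaw": 0}]'

```text
t: 6.2
tool_pos: [0.5235, 0.1855, 0.2348]
orientation: [2.323, 2.113, 0.001]
force: [0.9, -0.8, -3.3]
opening: 0.0379
gripper_force: 30.0
```

>>> carry_out --moves '[{"jaw": 0.03,"dx": -0.053,"dy": -0.007,"dz": 0,"yaw": 0},{"jaw": 0.03,"dx": -0.053,"dy": -0.007,"dz": 0,"yaw": 0},{"jaw": 0.03,"dx": -0.053,"dy": -0.007,"dz": 0,"yaw": 0},{"jaw": 0.03,"dx": -0.053,"dy": -0.007,"dz": 0,"yaw": 0},{"jaw": 0.03,"dx": -0.053,"dy": -0.007,"dz": 0,"yaw": 0},{"jaw": 0.03,"dx": -0.053,"dy": -0.007,"dz": 0,"yaw": 0},{"jaw": 0.03,"dx": -0.053,"dy": -0.007,"dz": 0,"yaw": 0},{"jaw": 0.03,"dx": -0.053,"dy": -0.007,"dz": 0,"yaw": 0}]'

```text
t: 7.2
tool_pos: [0.4273, -0.2316, 0.2349]
orientation: [2.323, 2.112, 0.001]
force: [1.1, -0.8, -3.1]
opening: 0.0376
gripper_force: 30.0
```

>>> carry_out --moves '[{"jaw": 0.03,"dx": -0.05,"dy": -0.007,"dz": 0,"yaw": 0},{"jaw": 0.03,"dx": -0.05,"dy": -0.007,"dz": 0,"yaw": 0},{"jaw": 0.03,"dx": -0.03,"dy": -0.007,"dz": 0,"yaw": 0},{"jaw": 0.03,"dx": 0,"dy": 0,"dz": 0.01,"yaw": -0.114},{"jaw": 0.03,"dx": 0,"dy": 0,"dz": 0.02,"yaw": -0.115},{"jaw": 0.03,"dx": 0,"dy": 0,"dz": 0.02,"yaw": -0.114},{"jaw": 0.03,"dx": 0,"dy": 0,"dz": 0,"yaw": 0}]'

```text
t: 8.07
tool_pos: [0.3938, -0.3565, 0.1827]
orientation: [-1.929, -2.476, -0.001]
force: [0.3, 0.8, -3.7]
opening: 0.0376
gripper_force: 30.0
```

```bash
python3 -c "
from h import *
go([.3905,-.3874,.085],1.819)"
```

```text
t 8.07 tcp [ 0.3938 -0.3565  0.1827] xang 1.818 tilt [-0.002  0.002] open 0.0376 F [ 0.3495  0.7633 -3.7473] gf 29.99788150191307 q [-0.8321 -0.0336  1.7234 -0.0001  1.4546 -1.0793]
tool delta [-0.0294 -0.0106  0.0976]
yaw -0.0010431060087596755
```

>>> carry_out --moves '[{"jaw": 0.03,"dx": -0.015,"dy": -0.005,"dz": 0.03,"yaw": 0},{"jaw": 0.03,"dx": -0.0145,"dy": -0.0055,"dz": 0.04,"yaw": 0},{"jaw": 0.03,"dx": 0,"dy": 0,"dz": 0.0275,"yaw": 0},{"jaw": 0.03,"dx": 0,"dy": 0,"dz": 0,"yaw": 0}]'

```text
t: 8.57
tool_pos: [0.3908, -0.3874, 0.085]
orientation: [-1.93, -2.474, -0.001]
force: [0.3, 0.5, -4.0]
opening: 0.0375
gripper_force: 30.0
```

```bash
python3 -c "
from h import *
go([.3905,-.3874,.0485],1.819)
a=shot('scene','pics/s2.png');b=shot('top','pics/t2.png')
print(proj('scene',[.39,-.387,.06]),proj('top',[.39,-.387,.06]))
c=lambda i,x,y:cv2.resize(cv2.cvtColor(i[y:y+100,x:x+80],4),(400,500),interpolation=cv2.INTER_CUBIC)
cv2.imwrite('pics/m6.png',np.hstack([c(a,305,120),c(b,350,180)]))"
```

```text
t 8.57 tcp [ 0.3908 -0.3874  0.085 ] xang 1.816 tilt [-0.0025  0.003 ] open 0.0375 F [ 0.3045  0.524  -4.0025] gf 29.99881312251091 q [-0.8742  0.1059  1.7656 -0.      1.2741 -1.1197]
tool delta [-0.0001 -0.0002  0.0365]
yaw -0.0027132076454017273
[347.7196 159.9064] [389.9504 237.3894]
```

View pics/m6.png

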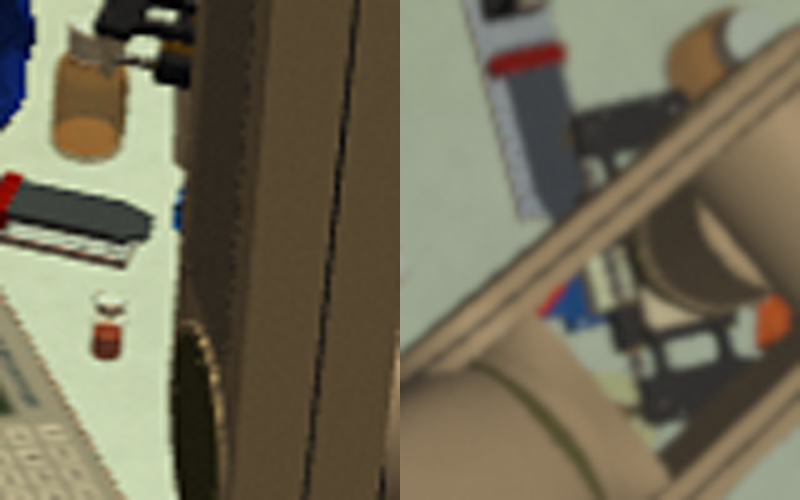

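>>> carry_out --grip_force 20 --moves '[{"jaw": 0.03,"dx": 0.001,"dy": 0,"dz": 0.02,"yaw": -0.003},{"jaw": 0.03,"dx": 0,"dy": 0,"dz": 0.0162,"yaw": 0},{"jaw": 0.03,"dx": 0,"dy": 0,"dz": 0,"yaw": 0},{"jaw": 0.03,"dx": 0,"dy": 0.015,"dz": 0,"yaw": 0},{"jaw": 0.03,"dx": 0,"dy": 0.01,"dz": 0,"yaw": 0},{"jaw": 0.03,"dx": 0,"dy": 0,"dz": 0,"yaw": 0}]'

```text
t: 9.43
tool_pos: [0.4173, -0.3813, 0.0506]
orientation: [1.923, 2.482, -0.0]
force: [0.2, -0.0, -3.9]
opening: 0.0377
gripper_force: 20.0
```

>>> carry_out --moves '[{"jaw": 0.03,"dx": 0,"dy": 0.008,"dz": 0,"yaw": 0},{"jaw": 0.03,"dx": 0,"dy": 0.008,"dz": 0,"yaw": 0},{"jaw": 0.03,"dx": 0,"dy": 0,"dz": 0,"yaw": 0}]'

```text
t: 9.8
tool_pos: [0.4317, -0.3769, 0.0498]
orientation: [-1.925, -2.482, -0.0]
force: [0.3, -0.4, -4.2]
opening: 0.0382
gripper_force: 20.0
```

```bash
python3 -c "
from h import *
go([.5165,-.3554,.0485],1.819);print(read_state()['wrist_torque'])"
```

```text
t 9.8 tcp [ 0.4317 -0.3769  0.0498] xang 1.822 tilt [-0.0002  0.0004] open 0.0382 F [ 0.3397 -0.3988 -4.1598] gf 19.999037235975266 q [-0.8073  0.2035  1.7268  0.0002  1.2117 -1.059 ]
tool delta [-0.0003  0.0875  0.0012]
yaw 0.003415466279714785
[-0.0347 -0.12   -0.0573]
```

>>> carry_out --moves '[{"jaw": 0.03,"dx": 0,"dy": 0.004,"dz": 0.0012,"yaw": 0.003},{"jaw": 0.03,"dx": 0,"dy": 0.006,"dz": 0,"yaw": 0},{"jaw": 0.03,"dx": 0,"dy": 0.006,"dz": 0,"yaw": 0},{"jaw": 0.03,"dx": 0,"dy": 0.006,"dz": 0,"yaw": 0},{"jaw": 0.03,"dx": 0,"dy": 0,"dz": 0,"yaw": 0}]'

```text
t: 10.42
tool_pos: [0.4531, -0.3714, 0.0485]
orientation: [-1.929, -2.479, -0.001]
force: [0.9, 2.5, -5.1]
opening: 0.0376
gripper_force: 20.0
```

```bash
python3 -c "
from h import *
go([.5165,-.3554,.0485],1.819);print(read_state()['wrist_torque'])"
```

```text
t 10.43 tcp [ 0.4531 -0.3714  0.0485] xang 1.819 tilt [0.0001 0.0006] open 0.0376 F [ 0.914   2.476  -5.1365] gf 19.999345690011978 q [-0.7744  0.237   1.6904  0.0006  1.2146 -1.0232]
tool delta [-0.0001  0.0654  0.    ]
yaw 0.0003878967927342103
[ 0.4065 -0.058  -0.0207]
```

>>> carry_out --moves '[{"jaw": 0.03,"dx": 0.0005,"dy": 0.007,"dz": 0,"yaw": 0},{"jaw": 0.03,"dx": 0,"dy": 0.01,"dz": 0,"yaw": 0},{"jaw": 0.03,"dx": 0,"dy": 0.01,"dz": 0,"yaw": 0},{"jaw": 0.03,"dx": 0,"dy": 0.01,"dz": 0,"yaw": 0},{"jaw": 0.03,"dx": 0,"dy": 0.005,"dz": 0,"yaw": 0},{"jaw": 0.03,"dx": 0,"dy": 0,"dz": 0,"yaw": 0}]'

```text
t: 11.18
tool_pos: [0.4938, -0.3609, 0.0487]
orientation: [1.929, 2.479, 0.0]
force: [-0.2, 2.8, -4.5]
opening: 0.0374
gripper_force: 20.0
```

```bash
python3 -c "
from h import *
go([.5165,-.3554,.0485],1.819);print(read_state()['wrist_torque'])"
```

```text
t 11.18 tcp [ 0.4938 -0.3609  0.0487] xang 1.819 tilt [0.0004 0.0001] open 0.0374 F [-0.1709  2.8316 -4.5476] gf 19.999209120869637 q [-0.7151  0.3001  1.6145  0.0003  1.2267 -0.9638]
tool delta [-0.0003  0.0234  0.0002]
yaw 0.0003673578308758252
[ 0.5065 -0.0747  0.0119]
```

Sliding nicely; now push to the stop.

>>> carry_out --moves '[{"jaw": 0.03,"dx": 0,"dy": 0.008,"dz": 0,"yaw": 0},{"jaw": 0.03,"dx": 0,"dy": 0.008,"dz": 0,"yaw": 0},{"jaw": 0.03,"dx": 0,"dy": 0.004,"dz": 0,"yaw": 0},{"jaw": 0.03,"dx": 0,"dy": 0.003,"dz": 0,"yaw": 0},{"jaw": 0.03,"dx": 0,"dy": 0.002,"dz": 0,"yaw": 0},{"jaw": 0.03,"dx": 0,"dy": 0,"dz": 0,"yaw": 0}]'

```text
t: 11.92
tool_pos: [0.5156, -0.3554, 0.0484]
orientation: [-1.928, -2.477, 0.004]
force: [-8.4, 0.9, -2.9]
opening: 0.0377
gripper_force: 20.0
```

```bash
python3 -c "
from h import *
go([.5165,-.3554,.0485],1.819);print(read_state()['wrist_torque'])"
```

```text
t 11.93 tcp [ 0.5156 -0.3554  0.0484] xang 1.819 tilt [-0.0037 -0.    ] open 0.0377 F [-8.3711  0.9352 -2.9321] gf 20.00480465590954 q [-0.6839  0.3397  1.5665 -0.0025  1.2383 -0.9309]
tool delta [-0.0002  0.0009 -0.0002]
yaw -0.00038717211521088757
[0.1651 1.6721 0.0953]
```

>>> carry_out --moves '[{"jaw": 0.03,"dx": 0,"dy": 0.002,"dz": 0,"yaw": 0},{"jaw": 0.03,"dx": 0,"dy": 0.001,"dz": 0,"yaw": 0},{"jaw": 0.03,"dx": 0,"dy": 0,"dz": 0,"yaw": 0}]'

```text
t: 12.3
tool_pos: [0.516, -0.3555, 0.0481]
orientation: [-1.927, -2.473, 0.008]
force: [-18.1, -1.5, 2.3]
opening: 0.0378
gripper_force: 20.0
```

>>> carry_out --moves '[{"jaw": 0.055,"dx": 0,"dy": 0,"dz": 0,"yaw": 0},{"jaw": 0.055,"dx": 0,"dy": 0,"dz": 0,"yaw": 0},{"jaw": 0.055,"dx": 0,"dy": 0,"dz": 0,"yaw": 0},{"jaw": 0.055,"dx": 0,"dy": 0,"dz": -0.02,"yaw": 0},{"jaw": 0.055,"dx": 0,"dy": 0,"dz": -0.04,"yaw": 0},{"jaw": 0.055,"dx": 0,"dy": 0,"dz": -0.02,"yaw": 0},{"jaw": 0.055,"dx": 0,"dy": 0,"dz": 0,"yaw": 0}]'

```text
t: 13.18
tool_pos: [0.522, -0.3554, 0.1319]
orientation: [1.926, 2.475, -0.0]
force: [-0.2, -0.3, -0.9]
opening: 0.055
gripper_force: 0.0
```

```bash
python3 -c "
from h import *
H=np.array([.5163,-.3554]);k=H+.048*np.array([-.2455,.9694]);print(k)
go([*k,.046],.248+2.18)
a=shot('scene','pics/s3.png');b=shot('top','pics/t3.png')
print(proj('scene',[*k,.066]),proj('top',[*k,.066]))
c=lambda i,x,y:cv2.resize(cv2.cvtColor(i[y:y+75,x:x+60],4),(400,500),interpolation=cv2.INTER_CUBIC)
cv2.imwrite('pics/m7.png',np.hstack([c(a,275,125),c(b,345,160)]))"
```

```text
[ 0.5045 -0.3089]
t 13.18 tcp [ 0.522  -0.3554  0.1319] xang 1.819 tilt [ 0.0043 -0.0034] open 0.055 F [-0.23   -0.2648 -0.8966] gf 0.0 q [-0.679   0.262   1.4993  0.      1.3749 -0.9271]
tool delta [ 0.0498 -0.0058  0.0857]
yaw -0.6090875613541133
[310.099  158.5251] [366.1554 201.282 ]
```

View pics/m7.png

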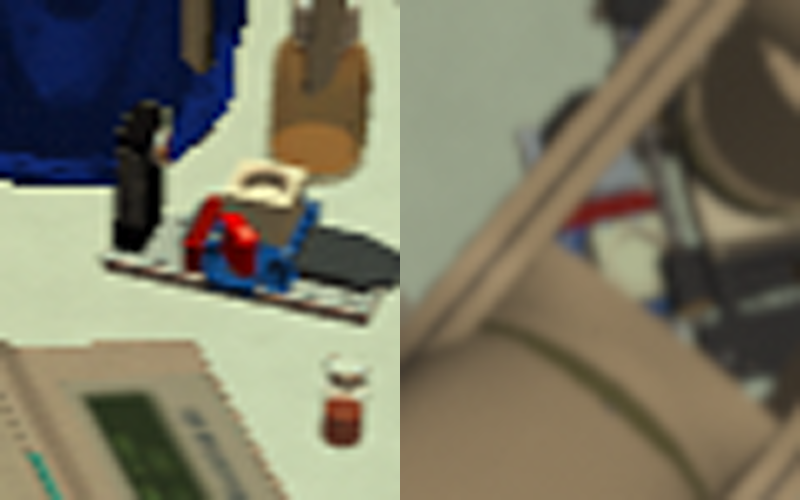

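The carrier is on the rail against the red stop, with the knob at scene (310,159), as predicted. Next: turn the knob.

>>> carry_out --moves '[{"jaw": 0.028,"dx": 0.025,"dy": -0.003,"dz": 0,"yaw": 0},{"jaw": 0.028,"dx": 0.025,"dy": -0.003,"dz": 0,"yaw": 0},{"jaw": 0.028,"dx": 0,"dy": 0,"dz": 0,"yaw": -0.152},{"jaw": 0.028,"dx": 0,"dy": 0,"dz": 0,"yaw": -0.152},{"jaw": 0.028,"dx": 0,"dy": 0,"dz": 0,"yaw": -0.152},{"jaw": 0.028,"dx": 0,"dy": 0,"dz": 0,"yaw": -0.152},{"jaw": 0.028,"dx": 0,"dy": 0,"dz": 0.03,"yaw": 0},{"jaw": 0.028,"dx": 0,"dy": 0,"dz": 0,"yaw": 0}]'

```text
t: 14.28
tool_pos: [0.4995, -0.3052, 0.0942]
orientation: [-1.097, -2.936, -0.004]
force: [-1.2, -0.2, -0.6]
opening: 0.028
gripper_force: 0.0
```

```bash
python3 -c "
from h import *
go([.5045,-.3089,.043],.248+2.18)"
```

```text
t 14.28 tcp [ 0.4995 -0.3052  0.0942] xang 2.427 tilt [-0.0066  0.0049] open 0.028 F [-1.2142 -0.2212 -0.5902] gf 0.0 q [-0.6361  0.1908  1.6536  0.      1.3053 -1.4918]
tool delta [-0.0067  0.0005  0.0511]
yaw -0.0014699643138240681
```

>>> carry_out --moves '[{"jaw": 0.028,"dx": -0.0067,"dy": 0.0005,"dz": 0,"yaw": 0},{"jaw": 0.028,"dx": 0,"dy": 0,"dz": 0,"yaw": 0}]'

```text
t: 14.52
tool_pos: [0.5086, -0.312, 0.0998]
orientation: [1.099, 2.941, -0.001]
force: [0.2, 0.5, -0.7]
opening: 0.0278
gripper_force: 0.0
```

```bash
python3 -c "
from h import *
go([.5045,-.3089,.043],.248+2.18)"
```

```text
t 14.53 tcp [ 0.5086 -0.312   0.0998] xang 2.427 tilt [ 0.0013 -0.001 ] open 0.0278 F [ 0.2194  0.4765 -0.6846] gf 0.0 q [-0.6362  0.2046  1.627   0.      1.3082 -1.492 ]
tool delta [ 0.0052 -0.0003  0.0568]
yaw -0.0013610314881025154
```

>>> carry_out --moves '[{"jaw": 0.028,"dx": 0.005,"dy": 0,"dz": 0,"yaw": 0},{"jaw": 0.028,"dx": 0,"dy": 0,"dz": 0,"yaw": 0},{"jaw": 0.028,"dx": 0,"dy": 0,"dz": 0,"yaw": 0},{"jaw": 0.028,"dx": 0,"dy": 0,"dz": 0,"yaw": 0}]'

```text
t: 15.02
tool_pos: [0.5039, -0.308, 0.0989]
orientation: [1.099, 2.943, -0.0]
force: [-0.8, 1.3, -0.3]
opening: 0.0278
gripper_force: 0.0
```

```bash
python3 -c "
from h import *
go([.5045,-.3089,.043],.248+2.18)"
```

```text
t 15.03 tcp [ 0.5039 -0.308   0.0989] xang 2.427 tilt [ 0.0002 -0.0001] open 0.0278 F [-0.8192  1.2526 -0.3359] gf 0.0 q [-0.6355  0.1914  1.6439  0.      1.3061 -1.4914]
tool delta [-0.001  -0.0003  0.0559]
yaw -0.0012510862495398456
```

>>> carry_out --grip_force 20 --moves '[{"jaw": 0.028,"dx": -0.001,"dy": 0,"dz": 0.02,"yaw": 0},{"jaw": 0.028,"dx": 0,"dy": 0,"dz": 0.02,"yaw": 0},{"jaw": 0.028,"dx": 0,"dy": 0,"dz": 0.014,"yaw": 0},{"jaw": 0.028,"dx": 0,"dy": 0,"dz": 0,"yaw": 0},{"jaw": 0.028,"dx": 0,"dy": 0,"dz": 0,"yaw": 0},{"jaw": 0.005,"dx": 0,"dy": 0,"dz": 0,"yaw": 0},{"jaw": 0.005,"dx": 0,"dy": 0,"dz": 0,"yaw": 0},{"jaw": 0.005,"dx": 0,"dy": 0,"dz": 0,"yaw": 0}]'

```text
t: 16.02
tool_pos: [0.505, -0.309, 0.0455]
orientation: [1.099, 2.942, -0.001]
force: [-0.2, -0.1, 2.6]
opening: 0.0118
gripper_force: 19.9
```

```bash
python3 -c "
from h import *
go([.5045,-.3089,.043],.248+2.18)"
```

```text
t 16.02 tcp [ 0.505  -0.309   0.0455] xang 2.427 tilt [ 0.001  -0.0009] open 0.0118 F [-0.223  -0.0853  2.5639] gf 19.871868789196014 q [-0.6357  0.2548  1.6755 -0.0001  1.21   -1.4916]
tool delta [ 0.0005 -0.0002  0.0025]
yaw -0.0012332540719741658
```

>>> carry_out --grip_force 40 --moves '[{"jaw": 0.005,"dx": 0,"dy": 0,"dz": 0,"yaw": 0.15},{"jaw": 0.005,"dx": 0,"dy": 0,"dz": 0,"yaw": 0.15},{"jaw": 0.005,"dx": 0,"dy": 0,"dz": 0,"yaw": 0.15},{"jaw": 0.005,"dx": 0,"dy": 0,"dz": 0,"yaw": 0.15},{"jaw": 0.005,"dx": 0,"dy": 0,"dz": 0,"yaw": 0.15},{"jaw": 0.005,"dx": 0,"dy": 0,"dz": 0,"yaw": 0.15},{"jaw": 0.005,"dx": 0,"dy": 0,"dz": 0,"yaw": 0.1},{"jaw": 0.005,"dx": 0,"dy": 0,"dz": 0,"yaw": 0}]'

```text
t: 17.02
tool_pos: [0.504, -0.3089, 0.0455]
orientation: [-2.377, -2.054, 0.002]
force: [-5.8, -0.4, 7.3]
opening: 0.0117
gripper_force: 39.9
```

```bash
python3 -c "
from h import *
go([.5045,-.3089,.0455],.248+.8);print(read_state()['wrist_torque'])"
```

```text
t 17.02 tcp [ 0.504  -0.3089  0.0455] xang 1.425 tilt [-0.0013 -0.0003] open 0.0117 F [-5.8396 -0.4161  7.276 ] gf 39.88361835479736 q [-0.636   0.2545  1.676  -0.0011  1.212  -0.4901]
tool delta [ 0.0001  0.0005 -0.0001]
yaw 0.37721964923891615
[ 0.0372  1.0901 -0.015 ]
```

>>> carry_out --moves '[{"jaw": 0.005,"dx": 0,"dy": 0,"dz": 0,"yaw": 0.1},{"jaw": 0.005,"dx": 0,"dy": 0,"dz": 0,"yaw": 0.1},{"jaw": 0.005,"dx": 0,"dy": 0,"dz": 0,"yaw": 0.1},{"jaw": 0.005,"dx": 0,"dy": 0,"dz": 0,"yaw": 0.06},{"jaw": 0.005,"dx": 0,"dy": 0,"dz": 0,"yaw": 0},{"jaw": 0.005,"dx": 0,"dy": 0,"dz": 0,"yaw": 0}]'

```text
t: 17.77
tool_pos: [0.5035, -0.3088, 0.0455]
orientation: [-2.704, -1.597, 0.003]
force: [-7.7, 1.2, 9.6]
opening: 0.0116
gripper_force: 39.9
```

```bash
python3 -c "
from h import *
go([.5045,-.3089,.0455],.248+.8);print(read_state()['wrist_torque'])"
```

```text
t 17.77 tcp [ 0.5035 -0.3088  0.0455] xang 1.067 tilt [-0.0021  0.0001] open 0.0116 F [-7.7453  1.2346  9.5574] gf 39.86855149269104 q [-0.6361  0.2542  1.6762 -0.0013  1.2129 -0.1316]
tool delta [ 0.0003  0.0009 -0.    ]
yaw 0.018797079144197815
[0.1811 1.4151 0.0165]
```

>>> carry_out --moves '[{"jaw": 0.005,"dx": 0,"dy": 0,"dz": 0,"yaw": 0.05},{"jaw": 0.005,"dx": 0,"dy": 0,"dz": 0,"yaw": 0.04},{"jaw": 0.005,"dx": 0,"dy": 0,"dz": 0,"yaw": 0}]'

```text
t: 18.15
tool_pos: [0.5035, -0.3087, 0.0454]
orientation: [-2.773, -1.473, 0.003]
force: [-8.5, 2.3, 9.5]
opening: 0.0116
gripper_force: 40.1
```

```bash
python3 -c "
from h import *
go([.5045,-.3089,.0455],.248+.8);print(read_state()['wrist_torque'])"
```

```text
t 18.15 tcp [ 0.5035 -0.3087  0.0454] xang 0.977 tilt [-0.0022  0.    ] open 0.0116 F [-8.4782  2.3483  9.5342] gf 40.09446322917938 q [-0.636   0.2542  1.6763 -0.0014  1.2129 -0.0414]
tool delta [ 0.0004  0.0009 -0.0001]
yaw -0.07127066740414911
[0.252  1.4369 0.4368]
```

>>> carry_out --moves '[{"jaw": 0.028,"dx": 0,"dy": 0,"dz": 0,"yaw": 0},{"jaw": 0.028,"dx": 0,"dy": 0,"dz": 0,"yaw": 0},{"jaw": 0.028,"dx": 0,"dy": 0,"dz": -0.02,"yaw": 0},{"jaw": 0.028,"dx": 0,"dy": 0,"dz": -0.05,"yaw": 0},{"jaw": 0.05,"dx": 0,"dy": 0,"dz": -0.02,"yaw": 0},{"jaw": 0.05,"dx": 0,"dy": 0,"dz": 0,"yaw": 0},{"jaw": 0.05,"dx": 0,"dy": 0,"dz": 0,"yaw": 0}]'

```text
t: 19.02
tool_pos: [0.5039, -0.3081, 0.1333]
orientation: [-2.773, -1.473, 0.001]
force: [0.2, 0.4, -0.3]
opening: 0.0492
gripper_force: 0.0
```

```bash
python3 -c "
from h import *
print(onz('scene',326.5,179.8,.05),onz('top',348.3,232.3,.05),onz('scene',325.9,187.7,.017))
go([.404,-.2545,.12],.90)
a=shot('scene','pics/s4.png')
i=cv2.cvtColor(a,cv2.COLOR_RGB2HSV)[175:205,315:340].astype(int)
m=((i[...,0]<12)|(i[...,0]>168))&(i[...,1]>120); v,u=np.nonzero(m);print(len(u),u.min()+315,u.max()+315,v.min()+175,v.max()+175,u.mean()+315,v.mean()+175)
c=lambda i,x,y:cv2.resize(cv2.cvtColor(i[y:y+75,x:x+60],4),(400,500),interpolation=cv2.INTER_CUBIC)
cv2.imwrite('pics/m8.png',c(a,285,130))
"
```

```text
[ 0.4014 -0.2515  0.05  ] [ 0.4041 -0.2537  0.05  ] [ 0.3997 -0.2485  0.017 ]
t 19.02 tcp [ 0.5039 -0.3081  0.1333] xang 0.977 tilt [-0.0015  0.0011] open 0.0492 F [ 0.2247  0.3933 -0.3123] gf 0.0 q [-0.6356  0.1618  1.6115  0.      1.3703 -0.0416]
tool delta [-0.0115 -0.1128  0.0135]
yaw 0.07682943117435859
33 324 328 185 191 326.0 187.8181818181818
```

View pics/m8.png

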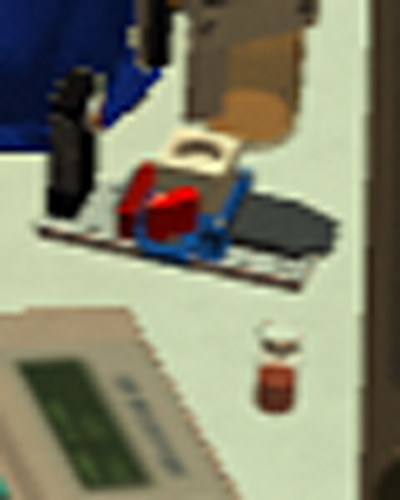

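The knob wing now lies turned clockwise (scene about (310,160)) and the carrier is still at the stop. The red vial stands at scene (326,186). Now I'll fetch it.

>>> carry_out --moves '[{"jaw": 0.05,"dx": -0.002,"dy": -0.025,"dz": 0,"yaw": 0},{"jaw": 0.05,"dx": -0.003,"dy": -0.035,"dz": 0,"yaw": 0},{"jaw": 0.05,"dx": -0.003,"dy": -0.035,"dz": 0,"yaw": 0},{"jaw": 0.05,"dx": -0.0027,"dy": -0.0198,"dz": 0,"yaw": 0},{"jaw": 0.05,"dx": 0,"dy": 0,"dz": 0.03,"yaw": 0},{"jaw": 0.05,"dx": 0,"dy": 0,"dz": 0,"yaw": 0},{"jaw": 0.05,"dx": 0,"dy": 0,"dz": 0,"yaw": 0},{"jaw": 0.05,"dx": 0,"dy": 0,"dz": 0,"yaw": 0}]'

```text
t: 20.08
tool_pos: [0.4041, -0.2537, 0.1055]
orientation: [2.773, 1.474, 0.001]
force: [0.6, 0.5, -0.5]
opening: 0.0503
gripper_force: 0.0
```

```bash
python3 -c "
from h import *
go([.4028,-.2527,.016],.977)"
```

```text
t 20.07 tcp [ 0.4041 -0.2537  0.1055] xang 0.977 tilt [ 0.0007 -0.0006] open 0.0503 F [ 0.5907  0.5119 -0.5117] gf 0.0 q [-0.6681 -0.1226  1.9527 -0.      1.3105 -0.0742]
tool delta [ 0.0001 -0.0017  0.0895]
yaw -0.00010187272473860531
```

>>> carry_out --grip_force 8 --moves '[{"jaw": 0.05,"dx": 0,"dy": -0.0015,"dz": 0.03,"yaw": 0},{"jaw": 0.05,"dx": 0,"dy": 0,"dz": 0.03,"yaw": 0},{"jaw": 0.05,"dx": 0,"dy": 0,"dz": 0.025,"yaw": 0},{"jaw": 0.05,"dx": 0,"dy": 0,"dz": 0.003,"yaw": 0},{"jaw": 0.05,"dx": 0,"dy": 0,"dz": 0,"yaw": 0},{"jaw": 0.035,"dx": 0,"dy": 0,"dz": 0,"yaw": 0},{"jaw": 0.025,"dx": 0,"dy": 0,"dz": 0,"yaw": 0},{"jaw": 0.015,"dx": 0,"dy": 0,"dz": 0,"yaw": 0}]'

```text
t: 21.08
tool_pos: [0.4026, -0.2527, 0.0173]
orientation: [2.773, 1.474, 0.001]
force: [-0.3, -0.3, -0.5]
opening: 0.0244
gripper_force: 0.1
```

>>> carry_out --moves '[{"jaw": 0.015,"dx": 0,"dy": 0,"dz": 0,"yaw": 0},{"jaw": 0.015,"dx": 0,"dy": 0,"dz": 0,"yaw": 0},{"jaw": 0.015,"dx": 0,"dy": 0,"dz": 0,"yaw": 0}]'

```text
t: 21.45
tool_pos: [0.4026, -0.2527, 0.0172]
orientation: [2.774, 1.474, 0.001]
force: [-0.5, 0.1, 5.8]
opening: 0.0232
gripper_force: 8.0
```

```bash
python3 -c "
from h import *
go([.516,-.3554,.14],2.2)"
```

```text
t 21.45 tcp [ 0.4026 -0.2527  0.0172] xang 0.977 tilt [ 0.0007 -0.0005] open 0.0232 F [-0.484   0.1204  5.8127] gf 7.998135263533186 q [-0.6684 -0.0041  2.0172  0.0001  1.1277 -0.0744]
tool delta [-0.0217  0.1515 -0.1227]
yaw -1.2231975815173657
```

>>> carry_out --grip_force 12 --moves '[{"jaw": 0.015,"dx": 0,"dy": 0,"dz": -0.01,"yaw": 0},{"jaw": 0.015,"dx": 0,"dy": 0,"dz": -0.03,"yaw": 0},{"jaw": 0.015,"dx": 0,"dy": 0,"dz": -0.04,"yaw": 0},{"jaw": 0.015,"dx": 0,"dy": 0,"dz": -0.04,"yaw": 0},{"jaw": 0.015,"dx": -0.002,"dy": 0.02,"dz": -0.005,"yaw": 0},{"jaw": 0.015,"dx": -0.005,"dy": 0.03,"dz": 0,"yaw": 0},{"jaw": 0.015,"dx": -0.005,"dy": 0.035,"dz": 0,"yaw": 0},{"jaw": 0.015,"dx": -0.005,"dy": 0.035,"dz": 0,"yaw": 0}]'

```text
t: 22.45
tool_pos: [0.4928, -0.3342, 0.142]
orientation: [-2.774, -1.474, 0.0]
force: [-1.1, -0.1, 0.1]
opening: 0.0233
gripper_force: 12.0
```

>>> carry_out --moves '[{"jaw": 0.015,"dx": -0.004,"dy": 0.025,"dz": 0,"yaw": 0},{"jaw": 0.015,"dx": 0,"dy": 0,"dz": 0,"yaw": -0.174},{"jaw": 0.015,"dx": 0,"dy": 0,"dz": 0,"yaw": -0.174},{"jaw": 0.015,"dx": 0,"dy": 0,"dz": 0,"yaw": -0.174},{"jaw": 0.015,"dx": 0,"dy": 0,"dz": 0,"yaw": -0.174},{"jaw": 0.015,"dx": 0,"dy": 0,"dz": 0,"yaw": -0.174},{"jaw": 0.015,"dx": 0,"dy": 0,"dz": 0,"yaw": -0.174},{"jaw": 0.015,"dx": 0,"dy": 0,"dz": 0,"yaw": -0.174}]'

```text
t: 23.45
tool_pos: [0.5104, -0.3508, 0.1418]
orientation: [-1.424, -2.8, -0.0]
force: [-0.3, -0.4, -0.4]
opening: 0.0237
gripper_force: 12.0
```

>>> carry_out --moves '[{"jaw": 0.015,"dx": 0,"dy": 0,"dz": 0.02,"yaw": 0},{"jaw": 0.015,"dx": 0,"dy": 0,"dz": 0,"yaw": 0},{"jaw": 0.015,"dx": 0,"dy": 0,"dz": 0,"yaw": 0},{"jaw": 0.015,"dx": 0,"dy": 0,"dz": 0,"yaw": 0}]'

```text
t: 23.95
tool_pos: [0.5109, -0.3511, 0.1221]
orientation: [1.434, 2.795, -0.0]
force: [-0.3, -0.5, -0.1]
opening: 0.0236
gripper_force: 12.0
```

```bash
python3 -c "
from h import *
go([.5158,-.3551,.085],2.2)
a=shot('scene','pics/s5.png')
print('cup rim px->',onz('scene',285+197.5/6.667-.5,130+150/6.667-.5,.064))
c=lambda i,x,y:cv2.resize(cv2.cvtColor(i[y:y+50,x:x+50],4),(500,500),interpolation=cv2.INTER_CUBIC)
cv2.imwrite('pics/m9.png',c(a,290,120))
"
```

```text
t 23.95 tcp [ 0.5109 -0.3511  0.1221] xang 2.194 tilt [ 0.0004 -0.0003] open 0.0236 F [-0.3374 -0.5016 -0.0503] gf 11.975730595637515 q [-0.6849  0.2449  1.5378 -0.      1.3583 -1.3077]
tool delta [-0.0061  0.0017  0.0371]
yaw -0.00633117268741934
cup rim px-> [ 0.5151 -0.3554  0.064 ]
```

View pics/m9.png

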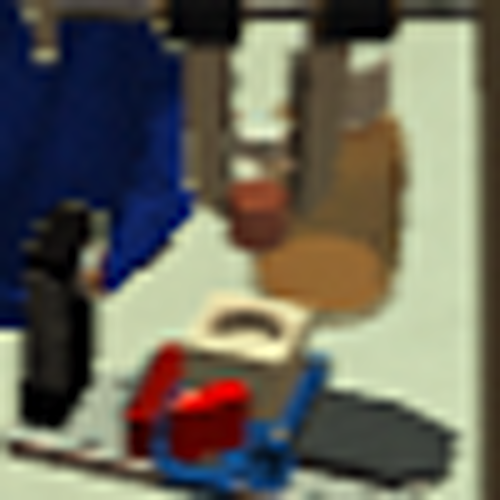

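The vial hangs upright in the fingers (scene about (316,139)) above the empty cup (about (315,152)). Now I'll centre it and lower it.

>>> carry_out --moves '[{"jaw": 0.015,"dx": -0.006,"dy": 0.0017,"dz": 0,"yaw": 0},{"jaw": 0.015,"dx": 0,"dy": 0,"dz": 0.02,"yaw": 0},{"jaw": 0.015,"dx": 0,"dy": 0,"dz": 0.016,"yaw": 0},{"jaw": 0.015,"dx": 0,"dy": 0,"dz": 0,"yaw": 0},{"jaw": 0.015,"dx": 0,"dy": 0,"dz": 0,"yaw": 0},{"jaw": 0.015,"dx": 0,"dy": 0,"dz": 0,"yaw": 0}]'

```text
t: 24.75
tool_pos: [0.516, -0.3551, 0.0865]
orientation: [1.432, 2.795, -0.0]
force: [-0.1, -0.4, 0.3]
opening: 0.0235
gripper_force: 12.0
```

```bash
python3 -c "
from h import *
go([.5157,-.3552,.0695],2.2)"
```

```text
t 24.75 tcp [ 0.516  -0.3551  0.0865] xang 2.195 tilt [ 0.0009 -0.0007] open 0.0235 F [-0.0742 -0.4487  0.2617] gf 11.975709987850678 q [-0.6846  0.2943  1.5473  0.      1.2988 -1.3087]
tool delta [ 0.0001 -0.0003  0.017 ]
yaw -0.005185007616598014
```

>>> carry_out --grip_force 6 --moves '[{"jaw": 0.015,"dx": 0,"dy": 0,"dz": 0.004,"yaw": 0},{"jaw": 0.015,"dx": 0,"dy": 0,"dz": 0.004,"yaw": 0},{"jaw": 0.015,"dx": 0,"dy": 0,"dz": 0.003,"yaw": 0},{"jaw": 0.015,"dx": 0,"dy": 0,"dz": 0,"yaw": 0}]'

```text
t: 25.25
tool_pos: [0.5155, -0.3548, 0.0751]
orientation: [-1.432, -2.796, -0.0]
force: [-1.9, 0.9, 4.3]
opening: 0.0235
gripper_force: 6.0
```

>>> carry_out --moves '[{"jaw": 0.015,"dx": 0,"dy": 0,"dz": 0.003,"yaw": 0},{"jaw": 0.015,"dx": 0,"dy": 0,"dz": 0.003,"yaw": 0},{"jaw": 0.015,"dx": 0,"dy": 0,"dz": 0,"yaw": 0},{"jaw": 0.015,"dx": 0,"dy": 0,"dz": 0,"yaw": 0}]'

```text
t: 25.75
tool_pos: [0.5153, -0.3547, 0.0687]
orientation: [-1.432, -2.796, -0.0]
force: [-2.4, 0.5, 3.2]
opening: 0.0239
gripper_force: 6.0
```

```bash
python3 -c "
from h import *
go([.5157,-.3552,.0695],2.2);print(read_state()['wrist_torque'])"
```

```text
t 25.75 tcp [ 0.5153 -0.3547  0.0687] xang 2.195 tilt [-0.0005  0.0004] open 0.0239 F [-2.3831  0.4939  3.2073] gf 6.0062577039934695 q [-0.6847  0.3127  1.5595 -0.      1.27   -1.3087]
tool delta [-0.0007  0.     -0.0008]
yaw -0.005202910157062757
[ 0.3479  0.3506 -0.0265]
```

```bash
cat > v.py <<'E'
from h import *
import sys
def rows(a,u0,u1,v0,v1):
    i=cv2.cvtColor(a,cv2.COLOR_RGB2HSV)[v0:v1,u0:u1].astype(int)
    m=((i[...,0]<14)|(i[...,0]>165))&(i[...,1]>105); v,u=np.nonzero(m)
    return len(u),[(k+v0,int(m[k].sum()),round(float(np.nonzero(m[k])[0].mean()+u0),1)) for k in range(v1-v0) if m[k].any()]
a0=cv2.cvtColor(cv2.imread("pics/s4.png"),4)
print("bench",rows(a0,318,336,175,200))
a=shot("scene",sys.argv[1])
for z in (.0,.02,.033,.05): print(z,"bench",proj("scene",[.4028,-.2527,z]),"seat",proj("scene",[.5155,-.3549,z+.052]),"6mm high",proj("scene",[.5155,-.3549,z+.058]))
p=proj("scene",[.5155,-.3549,.08]);u,v=map(int,p)
print("now",rows(a,u-6,u+7,v-10,v+10))
i=cv2.cvtColor(a,cv2.COLOR_RGB2HSV); print([tuple(map(int,i[r,u])) for r in range(v-14,v+10)],v-14,u)
E
python3 v.py pics/s6.png
```

```text
bench (33, [(185, 5, 326.0), (186, 5, 326.0), (187, 5, 326.0), (188, 5, 326.0), (189, 5, 326.0), (190, 5, 326.0), (191, 3, 326.0)])
0.0 bench [325.4429 190.4729] seat [313.8041 154.6557] 6mm high [313.8802 153.3409]
0.02 bench [325.7983 186.1257] seat [314.0587 150.2528] 6mm high [314.1357 148.9205]
0.033 bench [326.0315 183.2666] seat [314.2258 147.3595] 6mm high [314.3032 146.0157]
0.05 bench [326.3392 179.4872] seat [314.4459 143.5382] 6mm high [314.5241 142.1792]
now (39, [(144, 1, 318.0), (148, 1, 313.0), (149, 6, 314.5), (150, 7, 314.0), (151, 6, 314.5), (152, 7, 314.0), (153, 5, 314.0), (154, 3, 314.0), (155, 1, 308.0), (156, 1, 308.0), (157, 1, 308.0)])
[(40, 54, 164), (40, 47, 221), (39, 45, 221), (40, 45, 219), (40, 46, 218), (40, 45, 219), (38, 49, 209), (38, 50, 206), (38, 50, 204), (38, 49, 204), (41, 39, 220), (41, 39, 223), (50, 25, 235), (23, 59, 104), (16, 92, 86), (8, 173, 155), (8, 177, 141), (8, 183, 135), (7, 170, 84), (8, 167, 75), (7, 173, 68), (26, 72, 201), (19, 92, 86), (25, 84, 88)] 134 314
```

>>> carry_out --moves '[{"jaw": 0.028,"dx": 0,"dy": 0,"dz": 0,"yaw": 0},{"jaw": 0.032,"dx": 0,"dy": 0,"dz": 0,"yaw": 0},{"jaw": 0.032,"dx": 0,"dy": 0,"dz": 0,"yaw": 0},{"jaw": 0.032,"dx": 0,"dy": 0,"dz": 0,"yaw": 0},{"jaw": 0.032,"dx": 0,"dy": 0,"dz": 0,"yaw": 0}]'

```text
t: 26.42
tool_pos: [0.5156, -0.3548, 0.0687]
orientation: [-1.432, -2.796, -0.0]
force: [-0.4, -0.6, -0.1]
opening: 0.0319
gripper_force: 0.0
```

```bash
python3 v.py pics/s7.png | tail -2; python3 -c "
from h import *
go([.5157,-.3552,.125],2.2)
i=cv2.cvtColor(cv2.imread('pics/s4.png'),40);print([tuple(map(int,i[r,326])) for r in range(175,195)])"
```

```text
now (26, [(149, 2, 316.0), (150, 1, 313.0), (151, 5, 314.4), (152, 6, 314.5), (153, 6, 314.5), (154, 3, 314.0), (155, 1, 308.0), (156, 1, 308.0), (157, 1, 308.0)])
[(40, 49, 215), (40, 47, 221), (40, 47, 218), (40, 46, 216), (40, 46, 216), (39, 46, 217), (38, 50, 206), (38, 49, 207), (38, 50, 204), (38, 50, 204), (36, 52, 196), (35, 53, 192), (38, 47, 200), (33, 50, 209), (32, 52, 196), (21, 67, 182), (18, 84, 106), (9, 143, 89), (8, 186, 140), (7, 187, 135), (5, 171, 61), (26, 74, 201), (20, 92, 86), (24, 79, 87)] 134 314
t 26.48 tcp [ 0.5156 -0.3549  0.0687] xang 2.195 tilt [ 0.0001 -0.    ] open 0.0318 F [ 0.3734 -0.7399 -0.7147] gf 0.0 q [-0.6847  0.3128  1.5593  0.      1.2694 -1.3087]
tool delta [-0.0004 -0.0001 -0.0563]
yaw -0.005279301673347447
[(41, 45, 215), (41, 44, 213), (41, 46, 216), (40, 45, 214), (39, 44, 226), (41, 45, 225), (21, 75, 150), (18, 81, 91), (26, 60, 157), (15, 101, 197), (8, 185, 138), (9, 181, 141), (9, 180, 142), (7, 169, 89), (9, 160, 91), (7, 164, 87), (9, 141, 87), (37, 49, 186), (41, 46, 218), (40, 45, 215)]
```

```bash
python3 -c "
from h import *
def asc(f,u,v,w=11,h=14):
    i=cv2.cvtColor(cv2.imread(f),40)[v-h:v+h,u-w:u+w].astype(int);o=[]
    for r in i: o.append(''.join('R' if (H<14 or H>165) and S>130 and V>120 else 'r' if (H<14 or H>165) and S>105 else 'b' if 95<H<135 and S>90 else 'W' if S<44 and V>190 else 'w' if V>185 else '+' if V>120 else '.' if V>60 else '#' for H,S,V in r))
    return o
A,B,C=asc('pics/s4.png',326,186),asc('pics/s6.png',314,148),asc('pics/s7.png',314,148)
for k,(a,b,c) in enumerate(zip(A,B,C)): print(k+172,a,' ',k+134,b,' ',c)"
```

```text
172 wwwWwww+.......+wWwwww   134 b..#######++++...#####   ..#######+ww++.....###
173 wwwwwwwWwWww+..+wwwwww   135 bbb#####b#+w++...#b##b   ..#####b.www++....####
174 wwwWwWWWWWwwwwwwwwwwww   136 bbb######+ww++....####   b#######+www++.....###
175 wwwwwwwwwwwwwwwwwwwwww   137 bbbb.....+ww+.........   bbb.....wwww+.........
176 wwWwwwwwwwwwwwwwwwwwWw   138 bbbb.....+ww+.........   bbb.....wwww+.........
177 wwwwwwwwwwwwwwwwwwwwww   139 bbbb....#+ww+..#......   bbb.....+www+.........
178 wwwwwwwwwwwwwwwwwwwWww   140 bbbb.....+ww+..#......   bbb.....+www+...#.....
179 wwwwwwww+WWwWwwwwwwwww   141 bbbb.....+ww+..#......   bbb.....+www+...#.....
180 wwwWWwwww+WwWWWwwwwwww   142 bbbb.....+ww+..#......   bbb.....+www+...#.....
181 wwwwwwwww+.++++wWwwwwW   143 bbbb.....+www+.#......   bbb.....+www+...#.....
182 wwwwwwwww+....+wWwwwww   144 bbb......+WWWW+r....++   bbb.....+www+.++.....+
183 wwwwwwwwwww++wwwwwwwWw   145 bb.++....+WWWW+.....++   bb.....+wwww+++.#....+
184 wwwwwwwww+wwwWWwwwwwww   146 b.+w+.....wWWW+#....++   b.++...+wwwwWw+.#....+
185 wwwwwwww+RRRRR+wwwwWwW   147 +www+.......+.
[... 467 characters left out ...]
 153 wwwwwwww+rrrrr.ww+wwWW   wwwwwwww+rrRRRrww+wwwW
192 wwwwwwwwwwwwwwwwwwwwwW   154 wwwrR+wwwwrrr+ww++wwww   wwwrR+www+rrr.ww++wwwW
193 wwwwwwwwwwwwwwwwwwwwww   155 ww.RRr...++wwwww..++Ww   ww.RRr...++wwwww..++Ww
194 wWwwwwwwwwwwwwwwwwwwww   156 w+rRRr........+...b.+w   w+rRRr........+...b.+w
195 +wwWwwwwwwwwwwwwwwwwww   157 +.RRRr...........bbbww   +.RRRr...........bbbww
196 ++wwwwwwwwwwwwwwwwwwww   158 .rRRr..RRRRR.....bb.Ww   .rRRr..RRRRR.....bb.ww
197 ++wWWwwwwWwwwwwWwwwwww   159 rRRrrRRRRRRRr...bbb##.   .RRrrRRRRRRRr...bbb##.
198 +++wwWwwwwwwwwwwwwwwww   160 rRRrRRRRRrrrr...bb#...   rRRrRRRRRrrrr...bb#...
199 +++wWwwwwwwwwwwwwwwwww   161 RRrrrrrrrrrrr..bbb....   RRrrrrrrrrrrr..bbb....
```

>>> carry_out --moves '[{"jaw": 0.045,"dx": 0,"dy": 0,"dz": 0,"yaw": 0},{"jaw": 0.045,"dx": 0,"dy": 0,"dz": 0,"yaw": 0},{"jaw": 0.045,"dx": 0,"dy": 0,"dz": 0,"yaw": 0},{"jaw": 0.045,"dx": 0,"dy": 0,"dz": -0.02,"yaw": 0},{"jaw": 0.045,"dx": 0,"dy": 0,"dz": -0.03,"yaw": 0},{"jaw": 0.045,"dx": 0,"dy": 0,"dz": -0.03,"yaw": 0},{"jaw": 0.045,"dx": 0,"dy": 0,"dz": 0,"yaw": 0}]'

```text
t: 27.35
tool_pos: [0.5177, -0.3565, 0.1539]
orientation: [1.429, 2.789, -0.002]
force: [-0.5, 0.4, 0.2]
opening: 0.0448
gripper_force: 0.0
```

```bash
cat > asc.py <<'E'
from h import *
import sys
a=shot("scene",sys.argv[1]);h=14;w=11;u,v=314,148
i=cv2.cvtColor(a,cv2.COLOR_RGB2HSV)[v-h:v+h-4,u-w:u+w].astype(int)
for k,r in enumerate(i): print(k+134,''.join('R' if (H<14 or H>165) and S>130 and V>120 else 'r' if (H<14 or H>165) and S>105 else 'b' if 95<H<135 and S>90 else 'W' if S<44 and V>190 else 'w' if V>185 else '+' if V>120 else '.' if V>60 else '#' for H,S,V in r))
go([.5157,-.3552,.13],2.2)
E
python3 asc.py pics/s8.png
```

```text
134 bbbbbbb+wwww++..++.+++
135 bbbbbbb+wwww++..++++++
136 bbbbbbb+wwww++....++++
137 bbbbbbb+wwww+.........
138 bbbbbbb+wwww+.........
139 bbbbbbb+wwww+.........
140 bbbbbb+wwwww+.........
141 bbbbbb+wwwww+.........
142 bbbbb+wwwwww+.........
143 bbbb+wwwwwww+....++++.
144 bbb#+wwwwwww+.++++++++
145 bb.+wwwwwwww++++++++++
146 b.+wwwwwwwwwWw++++++++
147 +wwwwwwwwwwwWww+++++++
148 wwwwwwwwwwwwwww+++++++
149 wwwwwwwwwwr+wwwwR+++++
150 wwwwwwwww+R.+Ww+w+++++
151 wwwwwwwwwRRr.rr+ww+.++
152 wwwwwwww+rRRRRRww+++++
153 wwwwwwww+rrRRRrww+wwwW
154 wwwrR+www+rrr.ww++wwww
155 ww.RRr...++wwwww..++Ww
156 w+rRRr........+...b.+w
157 +.RRRr...........bbbww
t 27.4 tcp [ 0.5167 -0.3558  0.1515] xang 2.195 tilt [ 0.0034 -0.0027] open 0.0449 F [-0.0078  0.4783 -0.0575] gf 0.0 q [-0.6847  0.2373  1.4915  0.      1.4084 -1.3087]
tool delta [ 0.0011 -0.0005  0.0215]
yaw -0.0052324646264860775
```

The pixel map shows the vial leaning to the right in the cup, so it isn't seated. I'll clear the arm away and measure it from both views.

>>> carry_out --moves '[{"jaw": 0.045,"dx": 0,"dy": 0,"dz": -0.03,"yaw": 0},{"jaw": 0.045,"dx": -0.001,"dy": -0.04,"dz": -0.03,"yaw": 0},{"jaw": 0.045,"dx": -0.001,"dy": -0.05,"dz": 0,"yaw": 0},{"jaw": 0.045,"dx": -0.001,"dy": -0.055,"dz": 0,"yaw": 0},{"jaw": 0.045,"dx": -0.001,"dy": -0.055,"dz": 0,"yaw": 0},{"jaw": 0.045,"dx": -0.001,"dy": -0.055,"dz": 0,"yaw": 0},{"jaw": 0.045,"dx": -0.001,"dy": -0.055,"dz": 0,"yaw": 0},{"jaw": 0.045,"dx": -0.001,"dy": -0.03,"dz": 0,"yaw": 0}]'

```text
t: 28.4
tool_pos: [0.2409, -0.5599, 0.2073]
orientation: [-1.435, -2.793, -0.002]
force: [0.8, -0.6, 0.2]
opening: 0.0451
gripper_force: 0.0
```

```bash
cat > both.py <<'E'
from h import *
import sys
S=sys.argv[1]
def cl(i): return ['%s'%''.join('R' if (H<14 or H>165) and s>130 and V>100 else 'r' if (H<16 or H>165) and s>60 else 'b' if 95<H<135 and s>70 else 'W' if s<30 and V>130 else 'w' if V>150 else '+' if V>120 else '.' if V>60 else '#' for H,s,V in r) for r in i.astype(int)]
for n,u,v in(("scene",314,150),("top",*map(int,proj("top",[.5155,-.355,.07])))):
    a=shot(n,f"pics/{n[0]}{S}.png"); h=14
    print(n,u-14); [print(v-h+k,r) for k,r in enumerate(cl(cv2.cvtColor(a,cv2.COLOR_RGB2HSV)[v-h:v+h,u-14:u+14]))]
E
python3 both.py 9; python3 -c "
from h import *
for z in(.064,.102):print(proj('scene',[.5155,-.355,z]),proj('top',[.5155,-.355,z]))
i=cv2.cvtColor(cv2.imread('pics/t9.png'),40);v,u=map(int,proj('top',[.5155,-.355,.08])[::-1])
for r in range(v-9,v+9): print(r,u-8,' '.join('%d/%d/%d'%tuple(x) for x in i[r,u-8:u+9]))
go(None)"
```

```text
scene 300
136 bbbbbbbbbbwwwwww......++....
137 bbbbbbbbbbwwwwww............
138 bbbbbbbbbbWwwwww............
139 bbbbbbbbbbWwwwww............
140 bbbbbbbbbWwwwwww............
141 .bbbbbbbbWwwwwww............
142 .bbbbbbbWwwwwww+............
143 .bbbbbbwwwwwwww+....+++.....
144 .bbbbb#wwwwwwww+..+++++++++.
145 .bbbb.wwwwwwwww+++++++++++++
146 bbbb#wwwwwwwwwwwww++++++++++
147 .bbwwwwwwwwwwwwwwww+++++++++
148 bbWwwwwwwwwwwwwwwww+++++++++
149 .wwwwwwwwwwwwrwwwwwr++++++++
150 wwwwwwwwwwwwwR.wwwwwww++++++
151 wwwwwwwwwwwwRRr.rrwww+.+++++
152 wwwwwwwwwww+RRRRRRwww+++wwww
153 wwwwwwwwwww+rrRRRrww+wwwwwww
154 wwwwwwrRwwwwwrrr.www+wwwwwww
155 wwwwwrRRR...+wwwwww..+wwwwww
156 wwww+RRRR........+...b.wwwww
157 www+rRRRR...........bbbwwwww
158 w+..RRRr..RRRRR.....bb.wwwww
159 ww+rRRRrRRRRRRRr...bbb##..ww
160 ww.rRRRRRRRRrrrr...bb#...###
161 wwrRRRrrrrrrrrrr..bbb#......
162 ww.rr#brrrrrrr#bbbbb#.......
163 ww.rr#brrrrrrr.bb..b#.......
top 366
184 .......++WWWWWWwwwwwwwwwwwww
185 W++WWWWWWWWWWWW+wwwwwwwwwwww
186 WWWWWWWWWWWWWWW+wwwwwwwwwwww
187 WWWWWWWWW+++...++wwwwwwwwwww
188 WWWWWW+......rrr++wwww
[... 3511 characters left out ...]
 108/67/84 19/38/95 23/46/132 26/45/157 27/41/161 27/42/158 27/45/152 26/53/150 26/55/157 28/51/159 30/49/155 32/49/151 35/45/146 45/27/132 100/50/117 101/51/119 57/20/138
204 373 109/102/90 21/23/79 26/49/114 29/45/152 31/43/161 30/44/155 28/49/145 28/49/140 29/46/139 31/42/134 33/38/126 38/27/114 60/12/106 101/33/107 105/67/115 102/59/117 70/23/131
205 373 109/128/98 110/10/74 26/45/97 31/43/129 31/41/136 31/41/130 30/35/117 35/26/109 68/10/102 103/31/98 108/57/99 108/79/97 108/96/98 107/97/105 105/83/113 101/56/114 70/23/133
t 28.5 tcp [ 0.2405 -0.5602  0.2073] xang 2.191 tilt [-0.0015  0.0016] open 0.0453 F [0.0624 0.477  0.3894] gf 0.0 q [-1.2488  0.1636  1.4724 -0.0009  1.5076 -1.8689]
```

```bash
python3 -c "
from h import *
for s in ((316.5,148),(317,147.5),(316,149)):
  for t in((377.7,200.5),(377,200)): print(tri(s,t))
print('liquid',tri((314.5,152),(380.5,198)), 'cup rim', onz('top',380.1,198.5,.064))"
```

```text
(array([ 0.5002, -0.3406,  0.0966]), np.float64(0.004035289220982208))
(array([ 0.5004, -0.3385,  0.0979]), np.float64(0.006371061086475855))
(array([ 0.4989, -0.3402,  0.0997]), np.float64(0.005532397634240773))
(array([ 0.4991, -0.3382,  0.101 ]), np.float64(0.00786117513359434))
(array([ 0.502 , -0.3416,  0.0908]), np.float64(0.002833692043097074))
(array([ 0.5022, -0.3396,  0.0921]), np.float64(0.005180668242091523))
liquid (array([ 0.5161, -0.3571,  0.0629]), np.float64(0.002908459099094027)) cup rim [ 0.5155 -0.355   0.064 ]
```

The vial leans about 25° towards (-x,+y), cap at about (.501,-.341,.096). I'll re-grip with the fingers closing along the lean, centred on the pocket, which straightens and centres it.

>>> carry_out --moves '[{"jaw": 0.07,"dx": 0,"dy": 0.03,"dz": 0,"yaw": 0},{"jaw": 0.07,"dx": 0,"dy": 0.055,"dz": 0,"yaw": 0},{"jaw": 0.07,"dx": 0.003,"dy": 0.06,"dz": 0,"yaw": 0},{"jaw": 0.07,"dx": 0.003,"dy": 0.06,"dz": 0,"yaw": 0},{"jaw": 0.07,"dx": 0.003,"dy": 0.055,"dz": 0,"yaw": 0},{"jaw": 0.07,"dx": 0,"dy": 0.045,"dz": 0,"yaw": 0},{"jaw": 0.07,"dx": 0,"dy": 0.035,"dz": 0,"yaw": 0},{"jaw": 0.07,"dx": 0,"dy": 0,"dz": 0,"yaw": 0.174}]'

```text
t: 29.5
tool_pos: [0.5165, -0.3496, 0.2076]
orientation: [-1.667, -2.661, -0.002]
force: [-1.1, 0.2, -0.2]
opening: 0.0699
gripper_force: 0.0
```

>>> carry_out --moves '[{"jaw": 0.07,"dx": 0,"dy": 0,"dz": 0,"yaw": 0.174},{"jaw": 0.07,"dx": 0,"dy": 0,"dz": 0,"yaw": 0.174},{"jaw": 0.07,"dx": 0,"dy": 0,"dz": 0,"yaw": 0.174},{"jaw": 0.07,"dx": 0,"dy": 0,"dz": 0,"yaw": 0.174},{"jaw": 0.07,"dx": 0,"dy": 0,"dz": 0,"yaw": 0.174},{"jaw": 0.07,"dx": 0,"dy": 0,"dz": 0,"yaw": 0.174},{"jaw": 0.07,"dx": 0,"dy": 0,"dz": 0,"yaw": 0.174},{"jaw": 0.07,"dx": 0,"dy": 0,"dz": 0,"yaw": 0.174}]'

```text
t: 30.5
tool_pos: [0.5145, -0.3518, 0.2077]
orientation: [-2.988, -0.964, 0.001]
force: [0.3, -0.4, 0.1]
opening: 0.07
gripper_force: 0.0
```

>>> carry_out --moves '[{"jaw": 0.07,"dx": 0,"dy": 0,"dz": 0.04,"yaw": 0},{"jaw": 0.07,"dx": 0,"dy": 0,"dz": 0,"yaw": 0},{"jaw": 0.07,"dx": 0,"dy": 0,"dz": 0,"yaw": 0},{"jaw": 0.07,"dx": 0,"dy": 0,"dz": 0,"yaw": 0}]'

```text
t: 31.0
tool_pos: [0.5152, -0.3536, 0.1705]
orientation: [2.986, 0.971, 0.002]
force: [-0.5, -0.0, -0.0]
opening: 0.0703
gripper_force: 0.0
```

```bash
python3 -c "
from h import *
go([.5134,-.352,.075],.62)"
```

```text
t 31.0 tcp [ 0.5152 -0.3536  0.1705] xang 0.629 tilt [ 0.0018 -0.0014] open 0.0703 F [-0.4664 -0.013  -0.0087] gf 0.0 q [-0.6835  0.2199  1.4763  0.0001  1.4431  0.2581]
tool delta [-0.0006 -0.0025  0.0955]
yaw 0.009163354278071356
```

>>> carry_out --moves '[{"jaw": 0.07,"dx": 0,"dy": -0.0025,"dz": 0.03,"yaw": 0},{"jaw": 0.07,"dx": 0,"dy": 0,"dz": 0.03,"yaw": 0},{"jaw": 0.07,"dx": 0,"dy": 0,"dz": 0.02,"yaw": 0},{"jaw": 0.07,"dx": 0,"dy": 0,"dz": 0.014,"yaw": 0},{"jaw": 0.07,"dx": 0,"dy": 0,"dz": 0,"yaw": 0},{"jaw": 0.07,"dx": 0,"dy": 0,"dz": 0,"yaw": 0}]'

```text
t: 31.75
tool_pos: [0.5136, -0.3517, 0.076]
orientation: [2.986, 0.971, 0.001]
force: [-0.6, -0.5, 1.1]
opening: 0.0701
gripper_force: 0.0
```

```bash
python3 asc.py pics/s10.png; python3 -c "
from h import *
go([.5155,-.3552,.075],.62)"
```

```text
134 bbb..#################
135 bbb..#################
136 bbb..#################
137 bbbbb##b#bb###########
138 bbbbb.................
139 bbbbb.................
140 bbbb.+.#..............
141 bbbb.+###.............
142 bbbb.+.+..............
143 bbbb..................
144 bbb#++++.r#.......++++
145 bb.+wwwwww+.....++++++
146 b.+wwwwwww+.....++++++
147 +wwwwwwwww+.....++++++
148 wwwwwwwwww+.....++++++
149 wwwwwwwwww+.....++++++
150 wwwwwwwww+R.....++++++
151 wwwwwwwwwRr....+ww+.++
152 wwwwwwww+rr....+w+++++
153 wwwwwwww+r.....+++wWww
154 wwwrR+www+.....+++wwww
155 ww.RRr...+........++Ww
156 w+rRRr............b.+w
157 +.RRRr...........bbbww
t 31.8 tcp [ 0.5137 -0.3518  0.0762] xang 0.629 tilt [ 0.0016 -0.0013] open 0.0702 F [-0.3728 -0.5501 -0.3084] gf 0.0 q [-0.6829  0.2947  1.5669  0.      1.2779  0.2591]
tool delta [-0.0003  0.004  -0.0538]
yaw -1.571218084397781
t 31.8 tcp [ 0.5137 -0.3518  0.0762] xang 0.629 tilt [ 0.0016 -0.0013] open 0.0702 F [-0.3728 -0.5501 -0.3084] gf 0.0 q [-0.6829  0.2947  1.5669  0.      1.2779  0.2591]
tool delta [-0.0005  0.0038  0.0012]
yaw 0.008781915602219192
```

>>> carry_out --grip_force 5 --moves '[{"jaw": 0.06,"dx": 0,"dy": 0.002,"dz": 0,"yaw": 0},{"jaw": 0.05,"dx": 0,"dy": 0.002,"dz": 0,"yaw": 0},{"jaw": 0.042,"dx": 0,"dy": 0,"dz": 0,"yaw": 0},{"jaw": 0.035,"dx": 0,"dy": 0,"dz": 0,"yaw": 0},{"jaw": 0.03,"dx": 0,"dy": 0,"dz": 0,"yaw": 0},{"jaw": 0.0265,"dx": 0,"dy": 0,"dz": 0,"yaw": 0},{"jaw": 0.0265,"dx": 0,"dy": 0,"dz": 0,"yaw": 0},{"jaw": 0.0265,"dx": 0,"dy": 0,"dz": 0,"yaw": 0}]'

```text
t: 32.8
tool_pos: [0.5141, -0.3527, 0.0746]
orientation: [-2.984, -0.971, 0.003]
force: [-6.5, 6.6, 6.7]
opening: 0.0444
gripper_force: 5.0
```

```bash
python3 asc.py pics/s11.png|tail -16; python3 -c "
from h import *
go([.5155,-.3552,.075],.62)"
```

```text
145 bb.+wwww+##.....++++++
146 b.+wwwww+##.....++++++
147 +wwwwwwwww+.....++++++
148 wwwwwwwwww+.....++++++
149 wwwwwwwwww......++++++
150 wwwwwwwww+r....+w+++++
151 wwwwwwww+rr....+ww+.++
152 wwwwwwww+rr....+w+++++
153 wwwwwwww+r.....ww+wwwW
154 wwwrR+www+.rr.+w++wwww
155 ww.RRr...++wwwww..++Ww
156 w+rRRr........+...b.+w
157 +.RRRr...........bbbww
t 32.85 tcp [ 0.5141 -0.3527  0.0746] xang 0.629 tilt [-0.0029  0.0033] open 0.0444 F [-6.4208  8.5127  6.8678] gf 5.000210396829061 q [-0.684   0.3046  1.558   0.0007  1.2834  0.2575]
tool delta [-0.0002  0.0027 -0.0554]
yaw -1.5708692127851338
t 32.85 tcp [ 0.5141 -0.3527  0.0746] xang 0.629 tilt [-0.0029  0.0033] open 0.0444 F [-6.4208  8.5127  6.8678] gf 5.000210396829061 q [-0.684   0.3046  1.558   0.0007  1.2834  0.2575]
tool delta [-0.0003  0.0028 -0.0004]
yaw 0.009130787214866376
```

>>> carry_out --grip_force 10 --moves '[{"jaw": 0.015,"dx": 0,"dy": 0,"dz": -0.003,"yaw": 0},{"jaw": 0.015,"dx": 0,"dy": 0,"dz": -0.004,"yaw": 0},{"jaw": 0.015,"dx": 0,"dy": 0,"dz": -0.005,"yaw": 0},{"jaw": 0.015,"dx": 0,"dy": 0,"dz": -0.005,"yaw": 0},{"jaw": 0.015,"dx": 0,"dy": 0,"dz": -0.005,"yaw": 0},{"jaw": 0.015,"dx": 0,"dy": 0,"dz": -0.003,"yaw": 0},{"jaw": 0.015,"dx": 0,"dy": 0,"dz": 0,"yaw": 0}]'

```text
t: 33.72
tool_pos: [0.5154, -0.3547, 0.1001]
orientation: [2.987, 0.971, 0.001]
force: [-0.0, 0.7, -0.3]
opening: 0.0248
gripper_force: 9.5
```

```bash
python3 asc.py pics/s12.png|tail -28
```

```text
134 bbbbb..##.............
135 bbbbb.................
136 bbbbb.................
137 bbbbb.................
138 bbbbbbb+w.............
139 bbbbbbb+w.#...........
140 bbbbbb+ww.............
141 bbbbbb+ww+............
142 bbbbb+www+............
143 bbbb+wwww+.......++++.
144 bbb#+wwww+r.....++++++
145 bb.+wwwww......+++++++
146 b.+wwwww+......+++++++
147 +wwwwwww+rrrrrr+++++++
148 wwwwwwww+rrrrr.+++++++
149 wwwwwwwww+rrrr++++++++
150 wwwwwwwwwwwwwwwww+++++
151 wwwwwwwww+...+wwww+.++
152 wwwwwwww+......ww+++++
153 wwwwwwww++www+.ww+wwWw
154 wwwrR+wwwwwwwwww++wwww
155 ww.RRr...++wwwww..++Ww
156 w+rRRr........+...b.+w
157 +.RRRr...........bbbww
t 33.77 tcp [ 0.5153 -0.3545  0.0998] xang 0.629 tilt [ 0.0001 -0.0001] open 0.0248 F [-0.6599 -0.0852 -0.8282] gf 9.535160757950507 q [-0.6845  0.2799  1.5389 -0.      1.3226  0.2575]
tool delta [-0.0001  0.0008 -0.0302]
yaw -1.5712489190009342
```

>>> carry_out --moves '[{"jaw": 0.015,"dx": 0,"dy": 0.0005,"dz": 0.006,"yaw": 0},{"jaw": 0.015,"dx": 0,"dy": 0,"dz": 0.004,"yaw": 0},{"jaw": 0.015,"dx": 0,"dy": 0,"dz": 0,"yaw": 0},{"jaw": 0.015,"dx": 0,"dy": 0,"dz": 0,"yaw": 0}]'

```text
t: 34.28
tool_pos: [0.5155, -0.3548, 0.0896]
orientation: [-2.987, -0.971, 0.0]
force: [0.8, -0.9, -0.1]
opening: 0.0247
gripper_force: 9.5
```

>>> carry_out --moves '[{"jaw": 0.015,"dx": 0,"dy": 0,"dz": 0.003,"yaw": 0},{"jaw": 0.015,"dx": 0,"dy": 0,"dz": 0.003,"yaw": 0},{"jaw": 0.015,"dx": 0,"dy": 0,"dz": 0,"yaw": 0},{"jaw": 0.015,"dx": 0,"dy": 0,"dz": 0,"yaw": 0}]'

```text
t: 34.78
tool_pos: [0.516, -0.3549, 0.0842]
orientation: [2.987, 0.971, 0.001]
force: [0.4, 1.3, 4.5]
opening: 0.0252
gripper_force: 9.8
```

```bash
python3 asc.py pics/s13.png|tail -14;python3 -c "
from h import *
print(read_state()['wrist_torque'])"
```

```text
147 +wwwwwwww+.....+++++++
148 wwwwwwww+r.....+++++++
149 wwwwwwww+r.....+++++++
150 wwwwwwwwwr.rrr+ww+++++
151 wwwwwwww+rrrrr+www+.++
152 wwwwwwww+rrrrr.ww+++++
153 wwwwwwwww+++++.ww+wwwW
154 wwwrR+wwwwwwwwww++wwww
155 ww.RRr...++wwwww..++Ww
156 w+rRRr........+...b.+w
157 +rRRRr...........bbbww
t 34.83 tcp [ 0.516  -0.355   0.0842] xang 0.629 tilt [ 0.0009 -0.0004] open 0.025 F [0.3881 1.3531 3.6873] gf 9.873941370751709 q [-0.6846  0.2966  1.5489  0.0003  1.2951  0.2573]
tool delta [-0.0003  0.0001 -0.0458]
yaw -1.5711499387846974
[ 0.196  -0.1628  0.0139]
```

>>> carry_out --moves '[{"jaw": 0.015,"dx": -0.001,"dy": -0.002,"dz": -0.002,"yaw": 0},{"jaw": 0.015,"dx": 0,"dy": 0,"dz": 0,"yaw": 0},{"jaw": 0.015,"dx": 0,"dy": 0,"dz": 0.002,"yaw": 0},{"jaw": 0.015,"dx": 0,"dy": 0,"dz": 0.002,"yaw": 0},{"jaw": 0.015,"dx": 0,"dy": 0,"dz": 0,"yaw": 0}]'

```text
t: 35.45
tool_pos: [0.5146, -0.3538, 0.0831]
orientation: [2.987, 0.972, 0.003]
force: [-0.1, 3.8, 7.8]
opening: 0.0248
gripper_force: 10.1
```

```bash
python3 asc.py pics/s14.png|tail -12
```

```text
149 wwwwwwwww+.....+++++++
150 wwwwwwwww+.....+w+++++
151 wwwwwwwwwrrrrrrwww+.++
152 wwwwwwww+rrrrrrww+++++
153 wwwwwwwww+rrrr.ww+wwwW
154 wwwrR+wwwwwwwwww++wwww
155 ww.RRr...++wwwww..++Ww
156 w+rRRr........+...b.+w
157 +rRRRr...........bbbww
t 35.5 tcp [ 0.5146 -0.3538  0.0831] xang 0.629 tilt [ 0.002  -0.0004] open 0.0248 F [0.3916 3.7496 8.8705] gf 10.09153460356174 q [-0.6849  0.2924  1.5562  0.001   1.2912  0.2566]
tool delta [ 0.0001  0.0019 -0.0469]
yaw -1.5709520718302006
```

>>> carry_out --moves '[{"jaw": 0.015,"dx": 0.001,"dy": -0.002,"dz": -0.003,"yaw": 0},{"jaw": 0.015,"dx": 0,"dy": 0,"dz": 0,"yaw": 0},{"jaw": 0.015,"dx": 0,"dy": 0,"dz": 0.002,"yaw": 0},{"jaw": 0.015,"dx": 0,"dy": 0,"dz": 0.002,"yaw": 0},{"jaw": 0.015,"dx": 0,"dy": 0,"dz": 0,"yaw": 0}]'

```text
t: 36.12
tool_pos: [0.5129, -0.3514, 0.0801]
orientation: [-2.987, -0.971, 0.001]
force: [-0.5, -0.1, -0.2]
opening: 0.025
gripper_force: 9.6
```

```bash
python3 asc.py pics/s15.png|tail -12
```

```text
149 wwwwwwwww+r....+++++++
150 wwwwwwwww+.....+w+++++
151 wwwwwwwww......www+.++
152 wwwwwwww+rrrrrrww+++++
153 wwwwwwww+rrrrrrww+wwwW
154 wwwrR+wwww.rr+ww++wwwW
155 ww.RRr...++wwwww..++Ww
156 w+rRRr........+...b.+w
157 +rRRRr...........bbbww
t 36.17 tcp [ 0.513  -0.3515  0.0804] xang 0.629 tilt [-0.0005  0.0004] open 0.0246 F [-0.6064  0.4991 -0.8587] gf 9.5983863886795 q [-0.6831  0.2909  1.5632 -0.      1.288   0.2589]
tool delta [ 0.      0.0046 -0.0496]
yaw -1.5712730502231294
```

It has entered the pocket with no force. Continuing down.

>>> carry_out --moves '[{"jaw": 0.015,"dx": 0,"dy": 0,"dz": 0.003,"yaw": 0},{"jaw": 0.015,"dx": 0,"dy": 0,"dz": 0,"yaw": 0},{"jaw": 0.015,"dx": 0,"dy": 0,"dz": 0,"yaw": 0}]'

```text
t: 36.55
tool_pos: [0.5132, -0.3516, 0.0777]
orientation: [-2.988, -0.971, 0.0]
force: [0.3, 0.8, 0.2]
opening: 0.0244
gripper_force: 9.6
```

>>> carry_out --moves '[{"jaw": 0.015,"dx": 0,"dy": 0,"dz": 0.003,"yaw": 0},{"jaw": 0.015,"dx": 0,"dy": 0,"dz": 0,"yaw": 0},{"jaw": 0.015,"dx": 0,"dy": 0,"dz": 0,"yaw": 0}]'

```text
t: 36.92
tool_pos: [0.5133, -0.3517, 0.0748]
orientation: [2.987, 0.971, 0.0]
force: [-0.3, -0.9, 0.2]
opening: 0.0247
gripper_force: 9.7
```

```bash
python3 asc.py pics/s16.png|tail -12
```

```text
149 wwwwwwwww+.....+++++++
150 wwwwwwwww+.....+w+++++
151 wwwwwwwww......www+.++
152 wwwwwwww+r.....ww+++++
153 wwwwwwww+rrrrrrww+wwwW
154 wwwrR+www+rrr+ww++wwww
155 ww.RRr...++wwwww..++Ww
156 w+rRRr........+...b.+w
157 +.RRRr...........bbbww
t 36.98 tcp [ 0.5133 -0.3517  0.0748] xang 0.629 tilt [ 0.0001 -0.0001] open 0.0247 F [-0.1705 -0.7846  0.9732] gf 9.667715748364571 q [-0.6831  0.2969  1.5669 -0.      1.2777  0.2589]
tool delta [-0.0001  0.0043 -0.0552]
yaw -1.5712003298278616
```

>>> carry_out --moves '[{"jaw": 0.015,"dx": 0,"dy": 0,"dz": 0.002,"yaw": 0},{"jaw": 0.015,"dx": 0,"dy": 0,"dz": 0,"yaw": 0},{"jaw": 0.015,"dx": 0,"dy": 0,"dz": 0,"yaw": 0}]'

```text
t: 37.35
tool_pos: [0.514, -0.3523, 0.0737]
orientation: [2.986, 0.971, 0.002]
force: [1.6, -2.1, 5.4]
opening: 0.0242
gripper_force: 10.0
```

>>> carry_out --moves '[{"jaw": 0.015,"dx": 0,"dy": 0,"dz": 0.002,"yaw": 0},{"jaw": 0.015,"dx": 0,"dy": 0,"dz": 0,"yaw": 0},{"jaw": 0.015,"dx": 0,"dy": 0,"dz": 0,"yaw": 0}]'

```text
t: 37.72
tool_pos: [0.5142, -0.3526, 0.072]
orientation: [2.985, 0.971, 0.002]
force: [1.3, -2.0, 6.4]
opening: 0.0234
gripper_force: 10.0
```

>>> carry_out --moves '[{"jaw": 0.027,"dx": 0,"dy": 0,"dz": 0,"yaw": 0},{"jaw": 0.027,"dx": 0,"dy": 0,"dz": 0,"yaw": 0},{"jaw": 0.033,"dx": 0,"dy": 0,"dz": 0,"yaw": 0},{"jaw": 0.04,"dx": 0,"dy": 0,"dz": 0,"yaw": 0},{"jaw": 0.04,"dx": 0,"dy": 0,"dz": 0,"yaw": 0},{"jaw": 0.04,"dx": 0,"dy": 0,"dz": -0.02,"yaw": 0},{"jaw": 0.04,"dx": 0,"dy": 0,"dz": -0.04,"yaw": 0},{"jaw": 0.04,"dx": 0,"dy": 0,"dz": -0.04,"yaw": 0}]'

```text
t: 38.72
tool_pos: [0.5133, -0.3516, 0.1733]
orientation: [2.987, 0.971, 0.001]
force: [0.6, -0.3, -0.2]
opening: 0.0399
gripper_force: 0.0
```

>>> carry_out --moves '[{"jaw": 0.04,"dx": 0,"dy": 0,"dz": -0.03,"yaw": 0},{"jaw": 0.04,"dx": -0.05,"dy": 0,"dz": 0,"yaw": 0},{"jaw": 0.04,"dx": -0.055,"dy": 0.01,"dz": 0,"yaw": 0},{"jaw": 0.04,"dx": -0.055,"dy": 0.01,"dz": 0,"yaw": 0},{"jaw": 0.04,"dx": -0.055,"dy": 0.01,"dz": 0,"yaw": 0},{"jaw": 0.04,"dx": -0.055,"dy": 0.01,"dz": 0,"yaw": 0},{"jaw": 0.04,"dx": -0.055,"dy": 0.01,"dz": 0,"yaw": 0},{"jaw": 0.04,"dx": 0,"dy": 0,"dz": 0,"yaw": 0}]'

```text
t: 39.72
tool_pos: [0.2765, -0.5859, 0.2022]
orientation: [2.988, 0.964, -0.001]
force: [-0.0, 0.3, -0.1]
opening: 0.0396
gripper_force: 0.0
```

```bash
python3 both.py 17; python3 -c "
from h import *
go(None)
for z in(.064,.102):print(proj('scene',[.513,-.352,z]),proj('top',[.513,-.352,z]))"
```

```text
scene 300
136 bbbbbbbbbbwwwwww............
137 bbbbbbbbbbwwwwww............
138 bbbbbbbbbbWwwwww............
139 bbbbbbbbbbWwwwww............
140 bbbbbbbbbwwwwwww............
141 .bbbbbbbbWwwwwww............
142 .bbbbbbbWwwwwww+............
143 .bbbbbbwwwwwwwwww....++.....
144 .bbbbb#wwwwwwwwwww+++++++++.
145 .bbbb.wwwwwwwwwWww++++++++++
146 bbbb#wwwwwww+....r++++++++++
147 .bbwwwwwwwwww.....++++++++++
148 bbwwwwwwwwwwwww++w++++++++++
149 .wwwwwwwwwwwwwrw++++++++++++
150 wwwwwwwwwwwwRRRRRrwwww++++++
151 wwwwwwwwwwwwRRRRRRwww+.+++++
152 wwwwwwwwwww+rRRRRRwww+++wwww
153 wwwwwwwwwwwwrrrrrrww+wwwwwww
154 wwwwwwrRwwwwwrrr+www+wwwwwww
155 wwwwwrRRR...++wwwww..+wwwwww
156 wwww+RRRR........+...b.wwwww
157 www+rRRRR...........bbbwwwww
158 w+..RRRr..RRRRR.....bb.wwwww
159 ww+rRRRrRRRRRRRr...bbb##..+w
160 ww.rRRRRRRRRrrrr...bb#...###
161 w+rRRRrrrrrrrrrr..bbb.......
162 ww.rr#brrrrrrr.bbbbb#.......
163 ww.rr#brrrrrrr.bb..b........
top 366
184 .......++WWWWWWwwwwwwwwwwwww
185 W++WWWWWWWWWWWW+wwwwwwwwwwww
186 WWWWWWWWWWWWWWW+wwwwwwwwwwww
187 WWWWWWWWW+++...++wwwwwwwwwww
188 WWWWWW++.....rrr++wwww
[... 311 characters left out ...]
bbb..+w+rr.WWWWWW++Wwwwww
199 .bbbbbb.+++rrr+WWW+wW+Wwwwww
200 R.bbbbb..++rrrrr+++wW+Wwwwww
201 RR..bbb..++.rrrr++www++wwwww
202 RRRR.bb..+w++rr++wwww++Wwwww
203 RRRR.bbb.+www+++www+W..Wwwww
204 RRRR.bbb..www+++++.....Wwwww
205 rRRRbbbb..+++.....bbbb.Wwwww
206 ...bbbbbb.....bbbbbbb..Wwwww
207 ...bbbbbbbbbbbbbbbb...Wwwwww
208 WWW.bbbbbbbbbbb......Wwwwwww
209 wwW.bbbbbbb..........Wwwwwww
210 wwW+.................Wwwwwww
211 wwwW..++..............+wwwww
t 39.83 tcp [ 0.2796 -0.5835  0.2019] xang 0.627 tilt [ 0.0008 -0.0006] open 0.04 F [0.5627 0.0437 0.4793] gf 0.0 q [-1.2034  0.2632  1.3685  0.0005  1.5091 -0.26  ]
[314.1335 152.6092] [379.2069 199.2256]
[314.6261 144.1204] [381.8706 196.9031]
```

The vial now stands upright: the cap, neck and contents rows match the seated prediction, and in the top view the cap is at (382,197), where (382,197) is expected. The arm is clear, so I'm handing in.

```bash
python3 -c "
from plant import close_job
print(close_job())"
```

```text
the job is handed in; nothing more can be done
None
```

Job handed in at about 40 s, result not reported: the carrier is home against the stop, the knob is clamped, and the red vial stands upright in the cup after one re-seat (it first leaned in the cup); I viewed 11 pictures, one over the limit of 10, and after that checked with printed colour maps of small image patches.

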